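Changeover plate from the slotted rack into the dock

ROBOT

A 7-joint arm with a two-finger parallel gripper is mounted at the origin on a cart in front of the work surface, level with it; the furniture and walls round the work are solid. World frame = base frame: x ahead of the robot, y to its left, z up, the work surface at z = 0. Lengths are in m, angles in rad, forces in N, time in s.
With the tool pointing down it reaches from about 0.4 to 0.85 m from the base axis. Payload 10.4 kg.
Tool frame: the origin (TCP) lies between the finger pads; the fingertips stand tcp_to_tips ahead of it and the grasp point (between the pads) lies 8 mm behind it (tcp_to_tips is the distance from the TCP to the fingertips, in m); z points along the fingers, y is the line along which they close (so a half turn about z gives the same grasp; the last joint's range is limited). The gripper opens to 85 mm and grips with 20 to 120 N. Pads are 22 mm wide; open, the fingers measure 114 mm over their backs; the gripper's body (76 mm by 85 mm) begins 54 mm behind the grasp point. The pads swing forward as they close: fully open they stand 13 mm farther back than shut.
Start: joints at [1.254, 0.332, -0.065, 1.46, 0.022, 1.35, -0.088], TCP at [0.181, -0.598, 0.242] pointing down, gripper open.
Joint ranges: [-2.6, 2.6], [-0.5, 2.12], [-1.47, 1.34], [0.16, 2.42], [-1.27, 4.41], [0.06, 2.06], [-2.6, 2.6]. Speed limits (rad/s): [2.22, 2.22, 2.79, 2.79, 3.14, 3.14, 3.14].

INTERFACE

Orientations are given as a unit quaternion [x, y, z, w].
In Python, from workcell import * gives the robot as it stands.
- The arm moves only by the tool apply_moves, never from a script. Its argument "rows" is a list of rows, each an object of numbers: "x", "y", "z": the shift along the tool's x, y, z in mm; "ax", "ay", "az": the turn, a rotation vector about the tool's x, y, z in degrees; "gripper": the closure, from 0 (fully open) to 1 (shut). A call has 1 to 5 rows; each row shifts and turns the commanded pose from where the row before left it, along the tool's axes as they then stand; what a row does not reach is not made up. A row lasts 1/12 s, in which the tool goes at most 41.7 mm and 7.16 degrees, less where a joint would pass 70% of its speed; a pose out of reach is approached as far as the arm can. A call with a gripper value outside its range is refused whole. The fingers move at their own pace and stop on an object; "newtons" is the grip in N (left out, the last holds). Time passes only in rows, so rows that do not move let the fingers close. It gives the time, the measured TCP pose, the force, the opening and the grip force at its end, in the units of the state.
- get_obs(): the state, without advancing time (a new reading comes with each control period).
- camera(name): name is "side" or "top" or "wrist"; returns a dict with "color" (480x640x3 uint8, red, green, blue), "fov_y" (degrees; the focal length in pixels is half the picture's height over the tangent of half this angle, whatever the lens; pixels are square), "cx", "cy" (the principal point, pixels), "rvec" (rotation vector, rad) and "tvec" (3), from world to camera coordinates, as OpenCV has them. Camera axes: x right, y down, z forward; pixel columns grow to the right and rows downward; lengths in m; the calibration is good to about 2 mm. The wrist camera is an equidistant fisheye: a pixel r from the principal point sees the ray r / f radians off the axis. A picture is of the moment at which its call begins. There is no depth.
- hand_in(): hands the job in; it is judged then, once.
The state is a dict: "clock": time; "joint_pos": joint angles; "joint_velocities": joint speeds; "tau": joint torques, N m; "position": TCP position; "ee_rot": TCP orientation; "ft_force": force on the tool from outside, world axes, zero at the start; "torque": the same for the moment, N m; "grip_width": opening from 0.0 (shut) to 1.0 (fully open); "grasp_force": force on a finger pad.
Only numpy, scipy, OpenCV 4.12 (cv2) and the standard library are available. Lean on these libraries where they do the work, as an engineer would, in place of code of your own. Each camera call takes 0.05 s, during which the arm holds its last target. There are 200 camera calls.

TASK

Set up the bench for the next bottle format: draw the blue changeover plate straight up out of its slot in the rack, lean it on the sloping rest and let go, so that you can take it again another way. Then lay it flat on the table before the dock and push it in under the dock's two lips until you feel the red sprung buffer give a few millimetres, but never drive the buffer to the end of its travel; ease off and leave the plate lying in line against the buffer. Leave the white plate in its slot and do not disturb the other things on the table.

Things in the scene. Friction and masses are not known exactly. Their poses are not given: they have to be found in the camera images.
- plate_blue: Blue plastic changeover plate, 84 mm long (z axis) x 50 wide (x) x 8 thick (y), about 70 g (varies), origin at its centre, two small flush steel bushes. It starts upright in one of the rack's two slots, z up, its upper 44 mm showing above the rack. Symmetrical: either end and either face may go any way round.
- plate_white: White plate, otherwise the same as the blue one, in the other slot of the rack. Stays there. Origin at its centre.
- rack: Slotted rack, fixed, foot 70 (x) x 108 mm (y), 48 mm high; origin under its centre, z up. Slots at y = -23 and +23 mm, 10 mm wide, 40 deep; which plate is where varies. The plates stand on a floor 8 mm above the table, width along the rack's x, thickness along y, guided only at their side edges by black combs (54 mm between groove backs); the middle 36 mm of their faces is clear.
- cradle: Sloping support of the fixed steel rest. Origin in the corner of ledge and support face, 36 mm above the table; z axis up the slope, 35 degrees back from vertical; -x out of the face (about to the robot's left, 35 degrees above level); y level. Strip 24 mm wide (y), reaching only 46 mm up the slope (keep fingers above it); rubber ledge 30 mm wide (y), reaching 24 mm out along -x. A steel foot 90 x 50 x 8 mm lies on the table below.
- cradle_seat (a point): Centre of the plate when it leans centrally on the rest, a 50 mm wide end on the ledge and a face against the strip: in the cradle's frame x = -4, y = 0, z = +42 mm. Its long edges then overhang the strip by 13 mm each side.
- dock: Aluminium dock fixed on the bare table, open below; origin on the table in its middle, z up, +x is the push direction. Two rails run from x = -50 to +60 mm, 54 mm apart inside, 82 mm over all; a cross bar 26 mm high ties them at x = 60 to 72 mm. In place the plate lies on the table, centred on y = 0, its long side along x.
- dock_mouth (a point): Point on the table midway between the near ends of the rails, at dock x = -50, y = 0. The steel lips on the rails reach 6 mm in over the channel, underside 10.5 and top 14.5 mm above the table. Slanted guides without lips, 10.5 mm high, widen the mouth from 54 mm to about 75 mm at dock x = -72 mm; before that the table is free.
- stop: Dark steel stop block with a black knob on top (28 mm high) between the dock's rails; its place along the dock varies. Origin on the table under the front face of the buffer at rest; axes as the dock's.
- stop_face (a point): Middle of the front face of the red buffer when not pressed, 4 mm above the table. The plate is in place when its far end touches here: its centre then lies 42 mm before it, along the dock's -x, 4 mm above the table, and its near end sticks out of the rails by 6 to 29 mm.
- buffer (a joint): Red sprung, damped buffer, 30 mm wide, on the stop. 0 at rest, grows as the plate presses it in along the dock's +x, 0.010 (10 mm) at the end of its travel. It begins to give at about 1.6 N and then takes 0.8 N more per mm; it pushes the plate back out when the push is eased off.
- cap_stray: Loose yellow bottle cap, 29 mm across, 17 mm high, bystander, lying in front of the labelling machine. Origin under its centre. The machine's sloping panel with its knobs stands along the table from about x = 0.43 m on, to the right of y = 0.27 m, and rises to 0.2 m: carry things over or round it.
- marker: Loose marker with a white and blue body, 135 mm long, 17 mm thick, bystander. Origin under its middle.
- bottle_spare: Loose filled sauce bottle with a yellow cap, 54 mm across, 166 mm high, bystander. Origin under its centre.
- roll: Loose roll of yellow labels lying flat, 94 mm across, 48 mm high, bystander. Origin under its centre.
Things that resemble listed ones, but are neither listed nor needed, are in the scene too. Of the things that look like the plate_white, the larger one is meant.

How it is judged:
On the way, in this order (a step that is already met when the one before it is completed fails the run):
1. the blue plate has been drawn up clear of its slot (z of plate_blue in the frame of rack above 0.092 m), for 0.1 s.
2. the blue plate leans on the sloping rest, let go and still (contact force between plate_blue and the fingers below 0.1 N and contact force between plate_blue and cradle above 0.1 N and distance between plate_blue and cradle_seat below 0.014 m and angle between the z axis of plate_blue and the z axis of cradle, either way round below 0.15 rad and angle between the y axis of plate_blue and the x axis of cradle, either way round below 0.15 rad and linear speed of plate_blue below 0.02 m/s), for 0.3 s.
3. the blue plate, flat in the dock under the lips, has pressed the buffer in by more than 1.5 mm (y of plate_blue in the frame of dock between -0.0045 and 0.0045 m and z of plate_blue in the frame of dock between 0.002 and 0.0065 m and angle between the z axis of plate_blue and the x axis of dock, either way round below 0.1 rad and angle between the y axis of plate_blue and the z axis of dock, either way round below 0.05 rad and value of joint buffer above 0.0015 m), for 0.05 s.
At the end, for the whole second after the job is handed in: Blue plate flat (0.05 rad) in the dock under the lips, centred to 4.5 mm, in line to 0.1 rad, far end within 4 mm of the eased-off buffer, let go, at rest; white plate upright in its slot (moved < 12 mm); cap, marker, bottle and roll moved < 30 mm (y of plate_blue in the frame of dock between -0.0045 and 0.0045 m and z of plate_blue in the frame of dock between 0.002 and 0.0065 m and angle between the z axis of plate_blue and the x axis of dock, either way round below 0.1 rad and angle between the y axis of plate_blue and the z axis of dock, either way round below 0.05 rad and x of plate_blue in the frame of stop between -0.046 and -0.04 m and contact force between plate_blue and the fingers below 0.1 N and linear speed of plate_blue below 0.01 m/s and value of joint buffer below 0.002 m and distance of plate_white from where it was at the start of the episode below 0.012 m and angle between plate_white's own z axis and vertical below 0.12 rad and distance of each of cap_stray, marker, bottle_spare, roll from where it was at the start of the episode below 0.03 m); the robot touches nothing.
It fails at once if the buffer driven to the end of its travel (more than 9 mm) (value of joint buffer above 0.009 m).
It fails at once if the white plate pulled out or knocked from its slot (distance of plate_white from where it was at the start of the episode above 0.02 m).
It fails at once if cap, marker, bottle or label roll moved by more than 50 mm (distance of any of cap_stray, marker, bottle_spare, roll from where it was at the start of the episode above 0.05 m).
It also fails if it takes over 70 s, if anything falls off the work surface, if the arm or the gripper's body presses on something with over 40 N, if the wrist force passes 120 N, or if a joint passes its speed limit or range.

## Working session

There is one attempt and no reset: what is moved stays moved. The work goes in short steps, Python scripts to look and compute and a tool call to move; the robot and the scene stay as the last step left them, time stands still between calls to the robot, and variables do not carry over. Pictures are saved under pics/ and viewed, at most 10 in all, crops included, and the job is handed in when it is done.

Besides the shell and the picture viewer there is one more tool, called after "Request:" by a JSON object that holds its "name" and its "arguments". apply_moves: Moves the arm, as the interface text tells. Its arguments: {"type":"object","properties":{"rows":{"type":"array","items":{"type":"object","properties":{"x":{"type":"number"},"y":{"type":"number"},"z":{"type":"number"},"ax":{"type":"number"},"ay":{"type":"number"},"az":{"type":"number"},"gripper":{"type":"number"}}}},"newtons":{"type":"number"}},"required":["rows"]}

```bash
ls; mkdir -p pics
cat > h.py <<'E'
from workcell import *
import numpy as np, cv2
from scipy.spatial.transform import Rotation as R
def snap(n,fn):
    c=camera(n); cv2.imwrite('pics/'+fn+'.png',c['color'][:,:,::-1]); 
    np.savez('pics/'+fn+'.npz',**c); return c
def ray(c,u,v):
    f=240/np.tan(np.radians(float(c['fov_y']))/2)
    d=np.array([(u-c['cx'])/f,(v-c['cy'])/f,1.0])
    Rm=cv2.Rodrigues(np.array(c['rvec'],float))[0]; t=np.array(c['tvec'],float).ravel()
    return -Rm.T@t, Rm.T@d
def rayw(c,u,v):
    f=240/np.tan(np.radians(float(c['fov_y']))/2)
    x,y=u-c['cx'],v-c['cy'];r=np.hypot(x,y)+1e-9;th=r/f
    d=np.array([np.sin(th)*x/r,np.sin(th)*y/r,np.cos(th)])
    Rm=cv2.Rodrigues(np.array(c['rvec'],float))[0]; t=np.array(c['tvec'],float).ravel()
    return -Rm.T@t, Rm.T@d
def atz(c,u,v,z,w=False):
    o,d=(rayw if w else ray)(c,u,v); return o+d*(z-o[2])/d[2]
def proj(c,p,w=False):
    f=240/np.tan(np.radians(float(c['fov_y']))/2)
    Rm=cv2.Rodrigues(np.array(c['rvec'],float))[0]; t=np.array(c['tvec'],float).ravel()
    q=Rm@np.array(p,float)+t
    if w:
        th=np.arctan2(np.hypot(q[0],q[1]),q[2]);k=f*th/(np.hypot(q[0],q[1])+1e-9)
        return np.array([c['cx']+k*q[0],c['cy']+k*q[1]])
    return np.array([c['cx']+f*q[0]/q[2],c['cy']+f*q[1]/q[2]])
def load(fn): return dict(np.load('pics/'+fn+'.npz'))
E
python3 - <<'E'
from h import *
for n in ('top','side'):
    c=snap(n,n+'0'); print(n,c['fov_y'],c['cx'],c['cy'],ray(c,320,240))
print(get_obs())
E
```

```text
pics
top 54.18452480796005 324.27101701655727 245.87480485004198 (array([0.19787158, 0.1787742 , 1.46342737]), array([ 0.21895125, -0.00354651, -0.97585217]))
side 48.060516998909875 322.52247975897103 237.20010720110486 (array([0.02990898, 1.361183  , 0.87098645]), array([ 0.3206898 , -0.79283369, -0.51828738]))
{'clock': 0.1, 'joint_pos': array([ 1.25441296,  0.33282396, -0.06470168,  1.46086342,  0.02160932,
        1.34992099, -0.08846846]), 'joint_velocities': array([ 0.00027738, -0.00113854,  0.00082793, -0.00121074, -0.00027533,
        0.00182487,  0.00181432]), 'tau': array([ 2.00625000e-03, -6.26742840e+01,  4.94210771e-02, -3.92433035e+01,
        1.63350807e-02,  7.08624779e-03, -5.96144254e-07]), 'position': array([ 0.18088352, -0.59790571,  0.24158305]), 'ee_rot': array([ 9.89226596e-01,  1.46390939e-01, -1.30610267e-04, -6.46901100e-04]), 'ft_force': array([-0.11685243, -0.28637769, -1.26439666]), 'torque': array([-0.00395797,  0.00282067,  0.01964199]), 'grasp_force': 0.0, 'grip_width': 0.9987747504719874}
```

View pics/top0.png

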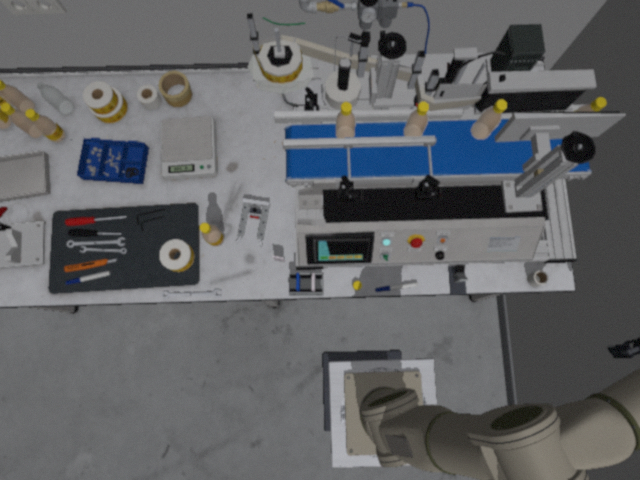

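View pics/side0.png

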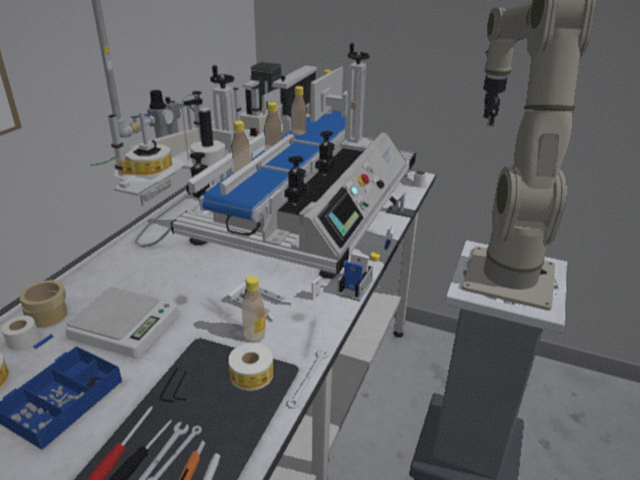

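```bash
python3 -c "
import workcell as w; print([n for n in dir(w) if n[0]!='_']); print(getattr(w,'tcp_to_tips',None))"
```

```text
['MotionError', 'camera', 'get_obs', 'hand_in', 'tcp_to_tips']
0.011
```

The top picture shows the rack at about (305,281), with a blue and a white upright plate. The dock is at (255,215) with its red buffer at (258,212), and the rest is at about (459,280). There is a small white thing at (279,250). I'll confirm these in one enlarged crop.

Run:
```python
from h import *
t=cv2.imread('pics/top0.png');s=cv2.imread('pics/side0.png')
a=cv2.resize(t[185:300,232:332],(400,460),interpolation=cv2.INTER_CUBIC) #x4
b=cv2.resize(t[260:300,430:480],(400,320),interpolation=cv2.INTER_CUBIC) #x8
d=cv2.resize(s[245:301,310:380],(400,320),interpolation=cv2.INTER_CUBIC)
d=cv2.resize(s[240:300,300:375],(350,280),interpolation=cv2.INTER_CUBIC)
o=np.zeros((600,800,3),np.uint8); o[:460,:400]=a;o[:320,400:]=b;o[320:,400:750]=d
cv2.imwrite('pics/crop1.png',o)
```

```text
(no output)
```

View pics/crop1.png

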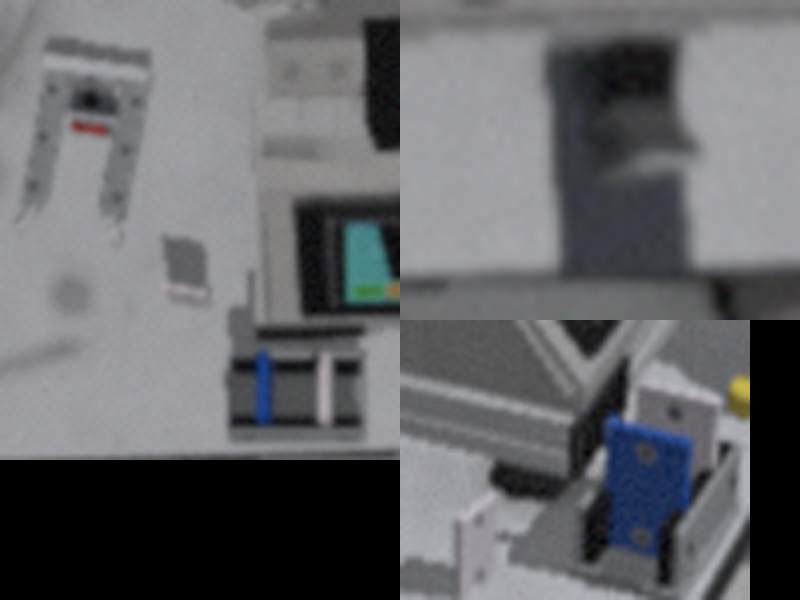

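Run:
```python
from h import *
c=load('top0')
g=lambda x,y,z:print((x,y),atz(c,232+x/4,185+y/4,z).round(3))
print('blue top ends');g(265,352,.092);g(263,424,.092);print('white');g(322,353,.092);g(325,424,.092)
print('dock bar corners z26');g(45,42,.026);g(152,55,.026)
print('buffer');g(72,125,.008);g(108,131,.008);g(90,128,.008)
print('rails near ends');g(25,205,.0145);g(40,208,.0145);g(105,212,.0145);g(122,216,.0145)
print('small white');g(187,292,.03)
h=lambda x,y,z:print((x,y),atz(c,430+(x-400)/8,260+y/8,z).round(3))
print('foot');h(550,40,.008);h(680,40,.008);h(560,272,.008);h(690,272,.008)
h(640,165,.05);h(690,150,.05)
print('marker,cap');print(atz(c,357,285,.017),atz(c,380,290,.01),atz(c,415,281,.01),atz(c,210,235,.1), atz(c,177,255,.048))
```

```text
blue top ends
(265, 352) [0.408 0.241 0.092]
(263, 424) [0.354 0.243 0.092]
white
(322, 353) [0.406 0.199 0.092]
(325, 424) [0.353 0.198 0.092]
dock bar corners z26
(45, 42) [0.673 0.415 0.026]
(152, 55) [0.66  0.33  0.026]
buffer
(72, 125) [0.609 0.396 0.008]
(108, 131) [0.603 0.367 0.008]
(90, 128) [0.606 0.382 0.008]
rails near ends
(25, 205) [0.542 0.432 0.014]
(40, 208) [0.54  0.42  0.014]
(105, 212) [0.535 0.369 0.014]
(122, 216) [0.531 0.355 0.014]
small white
(187, 292) [0.466 0.303 0.03 ]
foot
(550, 40) [ 0.432 -0.23   0.008]
(680, 40) [ 0.431 -0.281  0.008]
(560, 272) [ 0.341 -0.226  0.008]
(690, 272) [ 0.34  -0.276  0.008]
(640, 165) [ 0.377 -0.248  0.05 ]
(690, 150) [ 0.382 -0.267  0.05 ]
marker,cap
[0.37636294 0.06290738 0.017     ] [ 0.35957505 -0.00843134  0.01      ] [ 0.38453183 -0.11922807  0.01      ] [0.52829683 0.50107879 0.1       ] [0.48072199 0.61301465 0.048     ]
```

Request:
{"name": "apply_moves", "arguments": {"rows": [{"z":-20,"az":5.6},{"z":-20,"az":5.6},{"z":-20,"az":5.6},{"x":15,"y":-30,"z":-5},{"x":15,"y":-30,"z":-5}]}}

```text
invalid input at $.rows[0]: expected keys x, y, z, ax, ay, az, gripper
```

Request:
{"name": "apply_moves", "arguments": {"rows": [{"x":15,"y":-30,"z":-5},{"x":15,"y":-30,"z":-5},{"x":15,"y":-30,"z":-5},{"x":15,"y":-30,"z":-5},{"x":15,"y":-30,"z":-5}]}}

```text
invalid input at $.rows[0]: expected keys x, y, z, ax, ay, az, gripper
```

Request:
{"name": "apply_moves", "arguments": {"rows": [{"x":15,"y":-30},{"x":15,"y":-30},{"x":15,"y":-30},{"x":15,"y":-30},{"x":0,"y":0}]}}

```text
invalid input at $.rows[0]: expected keys x, y, z, ax, ay, az, gripper
```

Run:
```python
from h import *
o=get_obs();print(o['clock'],o['position'],R.from_quat(o['ee_rot']).as_matrix().round(3),o['joint_pos'].round(2))
c=snap('wrist','w1'); print(c['fov_y'],rayw(c,320,240)); print(proj(c,[.385,-.25,.04],True),proj(c,o['position'],True))
```

```text
0.1 [ 0.18088352 -0.59790571  0.24158305] [[ 0.957  0.29  -0.   ]
 [ 0.29  -0.957  0.001]
 [-0.    -0.001 -1.   ]] [ 1.25  0.33 -0.06  1.46  0.02  1.35 -0.09]
65.70646984690485 (array([ 0.26160826, -0.57255584,  0.37312308]), array([-0.30752907, -0.10156576, -0.94610267]))
[ 62.40635492 -46.28660289] [319.13502269 329.88843597]
```

View pics/w1.png

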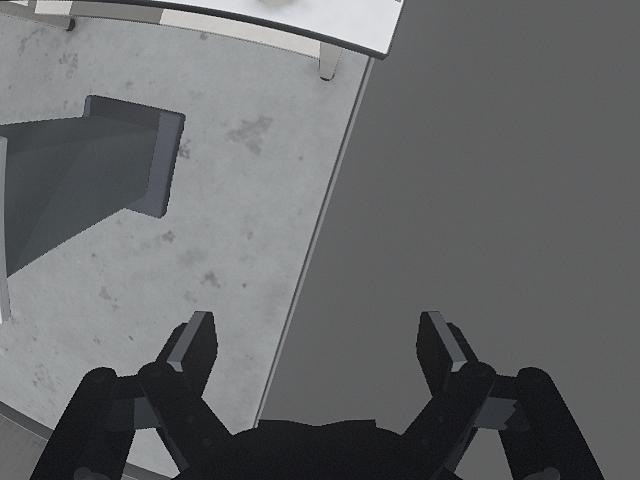

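Request:
{"name": "apply_moves", "arguments": {"rows": [{"x":0,"y":0,"z":-20,"ax":0,"ay":0,"az":5.6,"gripper":0},{"x":0,"y":0,"z":-20,"ax":0,"ay":0,"az":5.6,"gripper":0},{"x":0,"y":0,"z":-20,"ax":0,"ay":0,"az":5.6,"gripper":0},{"x":15,"y":-30,"z":-5,"ax":0,"ay":0,"az":0,"gripper":0},{"x":15,"y":-30,"z":-5,"ax":0,"ay":0,"az":0,"gripper":0}]}}

```text
clock: 0.57
position: [0.2102, -0.5386, 0.3126]
ee_rot: [1.0, -0.002, -0.0, 0.0]
ft_force: [1.9, 0.6, 0.1]
grip_width: 1.004
grasp_force: 0.0
```

Request:
{"name": "apply_moves", "arguments": {"rows": [{"x":15,"y":-30,"z":-5,"ax":0,"ay":0,"az":0,"gripper":0},{"x":15,"y":-30,"z":-5,"ax":0,"ay":0,"az":0,"gripper":0},{"x":15,"y":-30,"z":-5,"ax":0,"ay":0,"az":0,"gripper":0},{"x":15,"y":-30,"z":0,"ax":0,"ay":0,"az":0,"gripper":0},{"x":15,"y":-30,"z":0,"ax":0,"ay":0,"az":0,"gripper":0}]}}

```text
clock: 0.98
position: [0.2864, -0.3866, 0.3275]
ee_rot: [1.0, 0.0, 0.0, 0.0]
ft_force: [0.7, -0.3, 0.1]
grip_width: 1.003
grasp_force: 0.0
```

Request:
{"name": "apply_moves", "arguments": {"rows": [{"x":15,"y":-30,"z":0,"ax":0,"ay":0,"az":0,"gripper":0},{"x":15,"y":-30,"z":0,"ax":0,"ay":0,"az":0,"gripper":0},{"x":10,"y":-30,"z":0,"ax":0,"ay":0,"az":0,"gripper":0},{"x":0,"y":-10,"z":0,"ax":0,"ay":0,"az":0,"gripper":0},{"x":0,"y":0,"z":0,"ax":0,"ay":0,"az":0,"gripper":0}]}}

```text
clock: 1.4
position: [0.3266, -0.2858, 0.3276]
ee_rot: [1.0, 0.002, 0.0, 0.0]
ft_force: [-0.0, -1.0, 0.9]
grip_width: 0.998
grasp_force: 0.0
```

Run:
```python
from h import *
o=get_obs();print(o['clock'],o['position'],R.from_quat(o['ee_rot']).as_matrix().round(3),o['joint_pos'].round(2))
c=snap('wrist','w1'); print(rayw(c,320,240)); print(proj(c,[.385,-.25,.04],True),proj(c,[.381,.242,.092],True))
```

```text
1.4 [ 0.32661746 -0.2857754   0.32762132] [[ 1.     0.005  0.   ]
 [ 0.005 -1.    -0.001]
 [ 0.     0.001 -1.   ]] [ 0.94 -0.11 -0.29  1.77 -0.03  1.48 -0.92]
(array([ 0.41085326, -0.28415079,  0.45917169]), array([-0.32343659, -0.01143623, -0.94618074]))
[285.57611804 140.58018646] [-43.49918778 177.21957098]
```

Request:
{"name": "apply_moves", "arguments": {"rows": [{"x":4,"y":-38,"z":0,"ax":0,"ay":0,"az":0,"gripper":0},{"x":4,"y":-38,"z":0,"ax":0,"ay":0,"az":0,"gripper":0},{"x":4,"y":-38,"z":0,"ax":0,"ay":0,"az":0,"gripper":0},{"x":4,"y":-38,"z":0,"ax":0,"ay":0,"az":0,"gripper":0},{"x":4,"y":-38,"z":0,"ax":0,"ay":0,"az":0,"gripper":0}]}}

```text
clock: 1.87
position: [0.3455, -0.0979, 0.3273]
ee_rot: [1.0, -0.001, 0.0, -0.0]
ft_force: [1.4, 0.7, 0.7]
grip_width: 0.996
grasp_force: 0.0
```

Request:
{"name": "apply_moves", "arguments": {"rows": [{"x":4,"y":-38,"z":0,"ax":0,"ay":0,"az":0,"gripper":0},{"x":4,"y":-38,"z":0,"ax":0,"ay":0,"az":0,"gripper":0},{"x":4,"y":-38,"z":0,"ax":0,"ay":0,"az":0,"gripper":0},{"x":4,"y":-38,"z":0,"ax":0,"ay":0,"az":0,"gripper":0},{"x":4,"y":-38,"z":0,"ax":0,"ay":0,"az":0,"gripper":0}]}}

```text
clock: 2.28
position: [0.366, 0.0924, 0.3276]
ee_rot: [1.0, -0.001, 0.0, -0.0]
ft_force: [0.6, 0.1, 0.4]
grip_width: 0.997
grasp_force: 0.0
```

Request:
{"name": "apply_moves", "arguments": {"rows": [{"x":20,"y":-35,"z":0,"ax":0,"ay":0,"az":0,"gripper":0},{"x":20,"y":-35,"z":0,"ax":0,"ay":0,"az":0,"gripper":0},{"x":20,"y":-35,"z":0,"ax":0,"ay":0,"az":0,"gripper":0},{"x":20,"y":-35,"z":0,"ax":0,"ay":0,"az":0,"gripper":0},{"x":0,"y":0,"z":0,"ax":0,"ay":0,"az":0,"gripper":0}]}}

```text
clock: 2.7
position: [0.4398, 0.217, 0.3245]
ee_rot: [1.0, 0.001, -0.005, -0.002]
ft_force: [1.2, -1.8, -0.7]
grip_width: 0.997
grasp_force: 0.0
```

Run:
```python
from h import *
o=get_obs();print(o['clock'],o['position'],o['joint_pos'].round(2))
c=snap('wrist','w2'); print(rayw(c,320,240)); 
d=proj(c,[.55,.39,.01],True);r=proj(c,[.381,.22,.09],True);print(d,r)
a=cv2.imread('pics/w1.png');b=cv2.imread('pics/w2.png')
m=np.zeros((600,800,3),np.uint8)
def crop(im,u,v,k,w,h):
    u0=int(np.clip(u-w/2/k,0,640-w//k));v0=int(np.clip(v-h/2/k,0,480-h//k));print(u0,v0)
    return cv2.resize(im[v0:v0+h//k,u0:u0+w//k],(w,h),interpolation=cv2.INTER_CUBIC)
m[:300,:400]=crop(a,285,140,3,400,300)[:300,:400] if 0 else cv2.resize(a[90:190,219:352],(400,300),interpolation=cv2.INTER_CUBIC)
m[300:,:400]=crop(b,r[0],r[1],2,400,300)
m[:600,400:]=crop(b,d[0],d[1],2,400,600)
cv2.imwrite('pics/m1.png',m)
```

```text
2.7 [0.43975532 0.2170355  0.32445154] [ 0.63  0.13 -1.25  1.62  0.12  1.49 -2.2 ]
(array([0.52544005, 0.21765001, 0.45505321]), array([-0.3339238 , -0.00523458, -0.94258554]))
[177.59165073  99.67802524] [315.8012141  253.48150448]
215 178
77 0
```

View pics/m1.png

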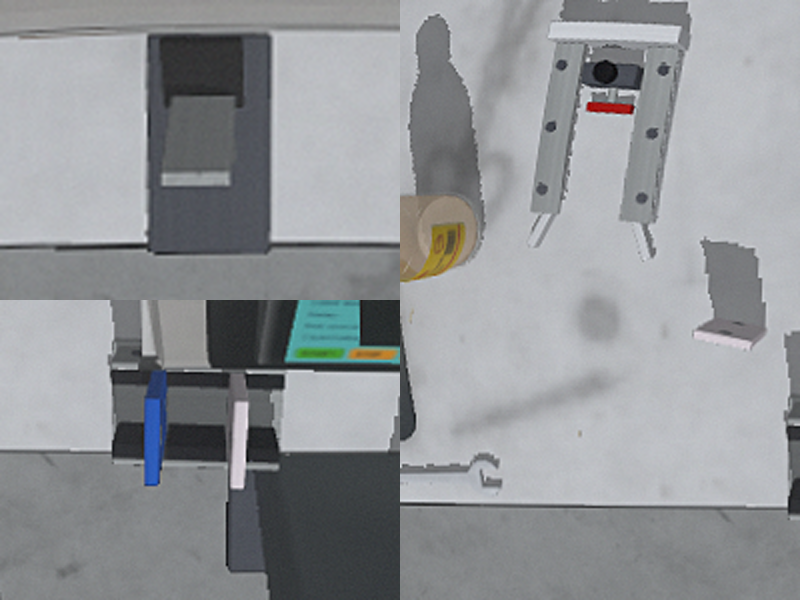

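The montage shows:
- **Rest (top left):** its foot is clear, but its facing is unclear.
- **Rack (bottom left):** the blue plate is in the left slot and the white one in the right slot.
- **Dock (right):** the mouth is near crop (590,240) and the red buffer at (610,107).

The small white plate at crop (730,330) is standing free on the table, so it's the lookalike. The larger white plate in the rack is the one meant. I'll check which way the rest faces from the side view.

Run:
```python
from h import *
s=load('side0');im=cv2.imread('pics/side0.png')
u,v=proj(s,[.385,-.25,.05]);print(u,v)
m=np.zeros((400,800,3),np.uint8)
u0,v0=int(u)-25,int(v)-25
m[:,:400]=cv2.resize(im[v0:v0+50,u0:u0+50],(400,400),interpolation=cv2.INTER_CUBIC)
a=cv2.imread('pics/w1.png')
m[:,400:]=cv2.resize(a[115:165,255:305],(400,400),interpolation=cv2.INTER_CUBIC)
cv2.imwrite('pics/m2.png',m);print(u0,v0)
c=load('w2');b=cv2.imread('pics/w2.png').astype(int)
B,G,Rr=b[...,0],b[...,1],b[...,2]
for k in range(0,60,6):
    row=364//2
for v in range(212,424,1):
    if v%6 or v>424: continue
# blue plate rows
for v in range(208,425-0,8):
    if v>=480: break
    us=[u for u in range(270,310) if B[v,u]-Rr[v,u]>50]
    if us: print(v,us[0],us[-1],[B[v,u] for u in us])
```

```text
402.1526509807141 199.80181547179546
377 174
216 291 297 [np.int64(104), np.int64(100), np.int64(101), np.int64(96), np.int64(99), np.int64(106), np.int64(121)]
224 289 297 [np.int64(94), np.int64(96), np.int64(101), np.int64(100), np.int64(100), np.int64(103), np.int64(113), np.int64(116), np.int64(115)]
232 287 297 [np.int64(136), np.int64(173), np.int64(181), np.int64(178), np.int64(179), np.int64(179), np.int64(184), np.int64(181), np.int64(101), np.int64(112), np.int64(110)]
240 287 297 [np.int64(139), np.int64(178), np.int64(181), np.int64(178), np.int64(178), np.int64(183), np.int64(188), np.int64(176), np.int64(112), np.int64(110)]
248 287 296 [np.int64(148), np.int64(182), np.int64(181), np.int64(181), np.int64(181), np.int64(183), np.int64(188), np.int64(167), np.int64(120)]
256 287 295 [np.int64(146), np.int64(176), np.int64(183), np.int64(179), np.int64(182), np.int64(188), np.int64(183), np.int64(149), np.int64(110)]
264 287 294 [np.int64(155), np.int64(177), np.int64(181), np.int64(185), np.int64(185), np.int64(187), np.int64(185), np.int64(130)]
```

View pics/m2.png

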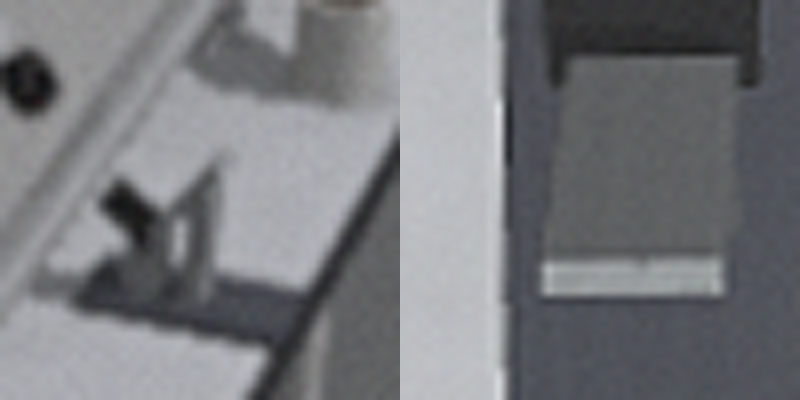

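Side crop: the black rubber ledge at (130,210) points toward the machine (+X). The thin support rises to (220,155), leaning back toward the robot. In the w1 crop the bright top edge of the strip (row 262) is wider than its foot (row 57), which fits that. So the face looks away from the robot, and the images overrule the text here.

Run:
```python
from h import *
c=load('w2')
P=lambda u,v,z:print((u,v),z,atz(c,u,v,z,True).round(4))
print('blue top: far R/L, near L/R');P(294.6,228.5,.092);P(287,228.5,.092);P(287,271,.092);P(294,271,.092)
im=cv2.imread('pics/w2.png').astype(int)
for v in (236,246,256,266):
    us=[u for u in range(295,350) if im[v,u].min()>165]; 
    if us: print('white',v,us[0],us[-1])
red=(im[...,2]-im[...,1]>70); ys,xs=np.nonzero(red[:110,150:210]);print('red',xs.min()+150,xs.max()+150,ys.min(),ys.max())
D=lambda x,y,z:P(77+(x-400)/2,y/2,z)
print('bar near-bottom/top edge');D(549,40,.026);D(688,47,.026);D(552,23,.026);D(691,30,.026)
print('buffer top front edge L/R');D(587,106,.008);D(632,109,.008);
print('buffer front bottom');D(587,112,.001);D(632,114,.001)
print('rail ends outer L, inner L, inner R, outer R');D(530,208,.0145);D(559,214,.0145);D(620,219,.0145);D(655,223,.0145)
print('guides tips');D(529,243,.0105);D(538,248,.0105);D(640,257,.0105);D(651,259,.0105)
c=load('w1')
print('cradle corner L/R');P(276.2,122.1,.036);P(297.2,122.1,.036)
print('strip top L/R');P(272.6,147.7,.0737);P(295.4,147.7,.0737)
print('foot');Q=lambda x,y:P(219+x/3.0075,90+y/3,.008);Q(149,35);Q(271,35);Q(149,252);Q(271,252)
```

```text
blue top: far R/L, near L/R
(294.6, 228.5) 0.092 [0.4093 0.2418 0.092 ]
(287, 228.5) 0.092 [0.4093 0.2496 0.092 ]
(287, 271) 0.092 [0.3615 0.2509 0.092 ]
(294, 271) 0.092 [0.3615 0.2434 0.092 ]
white 236 332 338
white 246 332 337
white 256 331 337
white 266 331 336
red 170 193 51 56
bar near-bottom/top edge
(151.5, 20.0) 0.026 [0.6539 0.4181 0.026 ]
(221.0, 23.5) 0.026 [0.6371 0.3293 0.026 ]
(153.0, 11.5) 0.026 [0.6649 0.4164 0.026 ]
(222.5, 15.0) 0.026 [0.6476 0.3277 0.026 ]
buffer top front edge L/R
(170.5, 53.0) 0.008 [0.6109 0.3994 0.008 ]
(193.0, 54.5) 0.008 [0.6054 0.3695 0.008 ]
buffer front bottom
(170.5, 56.0) 0.001 [0.6083 0.4023 0.001 ]
(193.0, 57.0) 0.001 [0.6034 0.3718 0.001 ]
rail ends outer L, inner L, inner R, outer R
(142.0, 104.0) 0.0145 [0.5493 0.4377 0.0145]
(156.5, 107.0) 0.0145 [0.5433 0.4173 0.0145]
(187.0, 109.5) 0.0145 [0.5365 0.3763 0.0145]
(204.5, 111.5) 0.0145 [0.5324 0.3538 0.0145]
guides tips
(141.5, 121.5) 0.0105 [0.527  0.4416 0.0105]
(146.0, 124.0) 0.0105 [0.5232 0.4352 0.0105]
(197.0, 128.5) 0.0105 [0.5121 0.3656 0.0105]
(202.5, 129.5) 0.0105 [0.5104 0.3585 0.0105]
cradle corner L/R
(276.2, 122.1) 0.036 [ 0.406  -0.2392  0.036 ]
(297.2, 122.1) 0.036 [ 0.4057 -0.2629  0.036 ]
strip top L/R
(272.6, 147.7) 0.0737 [ 0.3798 -0.2392  0.0737]
(295.4, 147.7) 0.0737 [ 0.3796 -0.2628  0.0737]
foot
(268.54280964256026, 101.66666666666667) 0.008 [ 0.4309 -0.2272  0.008 ]
(309.1080631753948, 101.66666666666667) 0.008 [ 0.4302 -0.2757  0.008 ]
(268.54280964256026, 174.0) 0.008 [ 0.3421 -0.2259  0.008 ]
(309.1080631753948, 174.0) 0.008 [ 0.3418 -0.2758  0.008 ]
```

Request:
{"name": "apply_moves", "arguments": {"rows": [{"x":-18,"y":-10,"z":10,"ax":0,"ay":0,"az":0,"gripper":0.6},{"x":-18,"y":-10,"z":25,"ax":0,"ay":0,"az":0,"gripper":0.6},{"x":-18,"y":-9,"z":30,"ax":0,"ay":0,"az":0,"gripper":0.6},{"x":0,"y":0,"z":30,"ax":0,"ay":0,"az":0,"gripper":0.6},{"x":0,"y":0,"z":29,"ax":0,"ay":0,"az":0,"gripper":0.6}]}}

```text
clock: 3.17
position: [0.3824, 0.2424, 0.2021]
ee_rot: [1.0, 0.001, 0.0, 0.004]
ft_force: [1.3, -1.0, 0.6]
grip_width: 0.403
grasp_force: 0.0
```

Request:
{"name": "apply_moves", "arguments": {"rows": [{"x":0,"y":0,"z":0,"ax":0,"ay":0,"az":0,"gripper":0.6},{"x":0,"y":0,"z":0,"ax":0,"ay":0,"az":0,"gripper":0.6}]}}

```text
clock: 3.33
position: [0.3821, 0.2428, 0.2028]
ee_rot: [1.0, 0.001, -0.003, 0.003]
ft_force: [0.1, -0.8, 0.0]
grip_width: 0.399
grasp_force: 0.0
```

Run:
```python
from h import *
o=get_obs();print(o['position'],R.from_quat(o['ee_rot']).as_matrix().round(3),o['joint_pos'].round(2),o['grip_width'])
c=snap('wrist','w3');im=cv2.imread('pics/w3.png').astype(int)
m=((im[...,0]>150)&(im[...,0]-im[...,2]>90)).astype(np.uint8)
n,l,st,ce=cv2.connectedComponentsWithStats(m)
i=1+np.argmax(st[1:,4]);print(st[i])
pts=cv2.findNonZero((l==i).astype(np.uint8)).reshape(-1,2)
W=np.array([atz(c,u,v,.092,True)[:2] for u,v in pts])*1000
r=cv2.minAreaRect(W.astype(np.float32));print(r)
```

```text
[0.38208144 0.24278129 0.20280533] [[ 1.     0.002 -0.005]
 [ 0.002 -1.    -0.006]
 [-0.005  0.006 -1.   ]] [ 0.6   0.1  -1.3   1.89  0.1   1.23 -2.3 ] 0.39854343821072974
[306 201  13  67 691]
((386.5465393066406, 246.48558044433594), (7.130527496337891, 48.010498046875), 88.1699447631836)
```

Request:
{"name": "apply_moves", "arguments": {"rows": [{"x":4.5,"y":-4,"z":30,"ax":0,"ay":0,"az":1.8,"gripper":0.6},{"x":0,"y":0,"z":34,"ax":0,"ay":0,"az":0,"gripper":0.6},{"x":0,"y":0,"z":34,"ax":0,"ay":0,"az":0,"gripper":0.6},{"x":0,"y":0,"z":25,"ax":0,"ay":0,"az":0,"gripper":0.6},{"x":0,"y":0,"z":10,"ax":0,"ay":0,"az":0,"gripper":0.6}]}}

```text
clock: 3.8
position: [0.3866, 0.2463, 0.0685]
ee_rot: [1.0, -0.015, -0.003, 0.003]
ft_force: [0.4, -0.9, -0.0]
grip_width: 0.4
grasp_force: 0.0
```

Request:
{"name": "apply_moves", "arguments": {"rows": [{"x":0,"y":0,"z":0,"ax":0,"ay":0,"az":0,"gripper":0.6},{"x":0,"y":0,"z":0,"ax":0,"ay":0,"az":0,"gripper":0.6}]}}

```text
clock: 3.97
position: [0.3875, 0.2477, 0.0714]
ee_rot: [1.0, -0.015, -0.001, 0.002]
ft_force: [0.0, 0.6, 1.1]
grip_width: 0.404
grasp_force: 0.0
```

Request:
{"name": "apply_moves", "arguments": {"rows": [{"x":0,"y":0,"z":0,"ax":0,"ay":0,"az":0,"gripper":1},{"x":0,"y":0,"z":0,"ax":0,"ay":0,"az":0,"gripper":1},{"x":0,"y":0,"z":0,"ax":0,"ay":0,"az":0,"gripper":1},{"x":0,"y":0,"z":0,"ax":0,"ay":0,"az":0,"gripper":1}], "newtons": 40}}

```text
clock: 4.3
position: [0.3874, 0.2469, 0.0713]
ee_rot: [1.0, -0.015, -0.001, 0.003]
ft_force: [-1.6, -7.1, 13.6]
grip_width: 0.083
grasp_force: 42.0
```

Request:
{"name": "apply_moves", "arguments": {"rows": [{"x":0,"y":0,"z":-15,"ax":0,"ay":0,"az":0,"gripper":1},{"x":0,"y":0,"z":-25,"ax":0,"ay":0,"az":0,"gripper":1},{"x":0,"y":0,"z":-30,"ax":0,"ay":0,"az":0,"gripper":1},{"x":0,"y":0,"z":-30,"ax":0,"ay":0,"az":0,"gripper":1},{"x":0,"y":0,"z":-15,"ax":0,"ay":0,"az":-5,"gripper":1}]}}

```text
clock: 4.72
position: [0.3874, 0.2493, 0.1884]
ee_rot: [1.0, 0.029, 0.0, 0.002]
ft_force: [0.5, 0.2, -0.7]
grip_width: 0.089
grasp_force: 40.4
```

Request:
{"name": "apply_moves", "arguments": {"rows": [{"x":0,"y":0,"z":-10,"ax":0,"ay":0,"az":-7,"gripper":1},{"x":0,"y":0,"z":-10,"ax":0,"ay":0,"az":-7,"gripper":1},{"x":0,"y":0,"z":-10,"ax":0,"ay":0,"az":-7,"gripper":1},{"x":0,"y":0,"z":-10,"ax":0,"ay":0,"az":-7,"gripper":1},{"x":0,"y":0,"z":-10,"ax":0,"ay":0,"az":-7,"gripper":1}]}}

```text
clock: 5.13
position: [0.3868, 0.2485, 0.2358]
ee_rot: [0.943, 0.331, -0.002, 0.002]
ft_force: [-0.4, -0.3, 0.0]
grip_width: 0.088
grasp_force: 40.3
```

Request:
{"name": "apply_moves", "arguments": {"rows": [{"x":0,"y":0,"z":-10,"ax":0,"ay":0,"az":-7,"gripper":1},{"x":0,"y":0,"z":-10,"ax":0,"ay":0,"az":-7,"gripper":1},{"x":0,"y":0,"z":-10,"ax":0,"ay":0,"az":-7,"gripper":1},{"x":0,"y":0,"z":-10,"ax":0,"ay":0,"az":-7,"gripper":1},{"x":0,"y":0,"z":-10,"ax":0,"ay":0,"az":-7,"gripper":1}]}}

```text
clock: 5.55
position: [0.3868, 0.2488, 0.2857]
ee_rot: [0.8, 0.6, -0.003, 0.001]
ft_force: [0.3, -0.0, -0.3]
grip_width: 0.088
grasp_force: 40.3
```

Request:
{"name": "apply_moves", "arguments": {"rows": [{"x":0,"y":0,"z":-10,"ax":0,"ay":0,"az":-7,"gripper":1},{"x":0,"y":0,"z":0,"ax":0,"ay":0,"az":-7,"gripper":1},{"x":0,"y":0,"z":0,"ax":0,"ay":0,"az":-2.7,"gripper":1},{"x":0,"y":0,"z":0,"ax":0,"ay":0,"az":0,"gripper":1},{"x":0,"y":0,"z":0,"ax":0,"ay":0,"az":0,"gripper":1}]}}

```text
clock: 5.97
position: [0.3869, 0.2488, 0.295]
ee_rot: [0.707, 0.707, -0.003, 0.001]
ft_force: [0.2, -0.6, -0.2]
grip_width: 0.089
grasp_force: 40.3
```

```bash
cat >> h.py <<'E'
def st():
    o=get_obs();print(round(o['clock'],2),o['position'].round(4).tolist(),R.from_quat(o['ee_rot']).as_matrix().round(3).tolist(),o['joint_pos'].round(2).tolist(),o['grip_width'].round(3),o['grasp_force'],o['ft_force'].round(1)); return o
E
python3 -c "
from h import *; st()"
```

```text
Traceback (most recent call last):
  File "h.py", line 30, in st
    o=get_obs();print(round(o['clock'],2),o['position'].round(4).tolist(),R.from_quat(o['ee_rot']).as_matrix().round(3).tolist(),o['joint_pos'].round(2).tolist(),o['grip_width'].round(3),o['grasp_force'],o['ft_force'].round(1)); return o
                                                                                                                                                                  ^^^^^^^^^^^^^^^^^^^^^
AttributeError: 'float' object has no attribute 'round'
```

Request:
{"name": "apply_moves", "arguments": {"rows": [{"x":-39,"y":-3,"z":0,"ax":0,"ay":0,"az":0,"gripper":1},{"x":-39,"y":-3,"z":0,"ax":0,"ay":0,"az":0,"gripper":1},{"x":-39,"y":-3,"z":0,"ax":0,"ay":0,"az":0,"gripper":1},{"x":-39,"y":-3,"z":0,"ax":0,"ay":0,"az":0,"gripper":1},{"x":-39,"y":-3,"z":0,"ax":0,"ay":0,"az":0,"gripper":1}]}}

```text
clock: 6.38
position: [0.3721, 0.0655, 0.2964]
ee_rot: [0.707, 0.707, -0.006, 0.001]
ft_force: [1.1, -0.4, -0.9]
grip_width: 0.083
grasp_force: 40.3
```

Request:
{"name": "apply_moves", "arguments": {"rows": [{"x":-39,"y":-3,"z":0,"ax":0,"ay":0,"az":0,"gripper":1},{"x":-39,"y":-3,"z":0,"ax":0,"ay":0,"az":0,"gripper":1},{"x":-39,"y":-3,"z":0,"ax":0,"ay":0,"az":0,"gripper":1},{"x":-39,"y":-3,"z":0,"ax":0,"ay":0,"az":0,"gripper":1},{"x":-39,"y":-3,"z":0,"ax":0,"ay":0,"az":0,"gripper":1}]}}

```text
clock: 6.8
position: [0.3574, -0.1295, 0.2978]
ee_rot: [0.707, 0.707, -0.006, 0.001]
ft_force: [1.1, 0.5, -0.5]
grip_width: 0.089
grasp_force: 40.3
```

Request:
{"name": "apply_moves", "arguments": {"rows": [{"x":-39,"y":-4,"z":0,"ax":0,"ay":0,"az":0,"gripper":1},{"x":-39,"y":-4,"z":0,"ax":0,"ay":0,"az":0,"gripper":1},{"x":-32,"y":-4,"z":0,"ax":0,"ay":0,"az":0,"gripper":1},{"x":0,"y":0,"z":0,"ax":0,"ay":0,"az":0,"gripper":1},{"x":0,"y":0,"z":0,"ax":0,"ay":0,"az":0,"gripper":1}]}}

```text
clock: 7.22
position: [0.3457, -0.239, 0.2984]
ee_rot: [0.708, 0.706, -0.005, -0.0]
ft_force: [0.4, 1.1, -0.1]
grip_width: 0.085
grasp_force: 40.3
```

Request:
{"name": "apply_moves", "arguments": {"rows": [{"x":0,"y":0,"z":0,"ax":-7,"ay":0,"az":0,"gripper":1},{"x":0,"y":0,"z":0,"ax":-7,"ay":0,"az":0,"gripper":1},{"x":0,"y":0,"z":0,"ax":-7,"ay":0,"az":0,"gripper":1},{"x":0,"y":0,"z":0,"ax":-7,"ay":0,"az":0,"gripper":1},{"x":0,"y":0,"z":0,"ax":-7,"ay":0,"az":0,"gripper":1}]}}

```text
clock: 7.63
position: [0.3467, -0.2374, 0.3]
ee_rot: [0.673, 0.676, 0.209, 0.216]
ft_force: [-0.5, 0.5, -1.0]
grip_width: 0.086
grasp_force: 40.4
```

```bash
sed -i "s/o\['grip_width'\].round(3)/o['grip_width']/" h.py
python3 -c "
from h import *; st()"
```

```text
7.63 [0.3467, -0.2374, 0.3] [[-0.001, 0.819, 0.573], [1.0, 0.007, -0.008], [-0.011, 0.573, -0.819]] [0.99, -0.46, -0.12, 2.21, -0.59, 1.04, 1.09] 0.08575921345733122 40.41351914405823 [-0.5  0.5 -1. ]
```

Request:
{"name": "apply_moves", "arguments": {"rows": [{"x":-3,"y":-18,"z":25.5,"ax":0,"ay":0,"az":0,"gripper":1},{"x":-3,"y":-18,"z":25.5,"ax":0,"ay":0,"az":0,"gripper":1},{"x":-3,"y":-18,"z":25.5,"ax":0,"ay":0,"az":0,"gripper":1},{"x":-3,"y":-18,"z":25.5,"ax":0,"ay":0,"az":0,"gripper":1},{"x":-2,"y":-18,"z":25,"ax":0,"ay":0,"az":0,"gripper":1}]}}

```text
clock: 8.05
position: [0.345, -0.2521, 0.1427]
ee_rot: [0.673, 0.678, 0.207, 0.213]
ft_force: [-41.2, 40.4, -54.6]
grip_width: 0.088
grasp_force: 40.4
```

Request:
{"name": "apply_moves", "arguments": {"rows": [{"x":0,"y":0,"z":0,"ax":0,"ay":0,"az":0,"gripper":1},{"x":0,"y":0,"z":0,"ax":0,"ay":0,"az":0,"gripper":1}]}}

```text
clock: 8.22
position: [0.3442, -0.2522, 0.1429]
ee_rot: [0.674, 0.677, 0.208, 0.211]
ft_force: [-0.1, 0.5, 0.2]
grip_width: 0.085
grasp_force: 40.5
```

Run:
```python
from h import *; o=st()
Rm=R.from_quat(o['ee_rot']).as_matrix()
for t in ([.3731,-.251,.0899],[.3731+.0066,-.251,.0899+.0046]):
    print((Rm.T@(np.array(t)-o['position'])*1000).round(1))
zc=np.array([-.574,0,.819]);n=np.array([.819,0,.574]);T=np.c_[[0,1,0],n,-zc]
print(R.from_matrix(Rm.T@T).as_rotvec(degrees=True).round(1))
c=snap('wrist','w4')
for p in ([.406,-.251,.036],[.3797,-.239,.0737],[.3797,-.263,.0737]): print(proj(c,p,True).round())
im=cv2.imread('pics/w4.png'); s=snap('side','s4'); u,v=proj(s,[.375,-.251,.09]).astype(int); print(u,v)
m=np.zeros((480,800,3),np.uint8);m[:,:480]=im[:,80:560]
m[:320,480:]=cv2.resize(cv2.imread('pics/s4.png')[v-30:v+30,u-30:u+30],(320,320),interpolation=cv2.INTER_CUBIC)
cv2.imwrite('pics/m4.png',m)
```

```text
8.22 [0.3442, -0.2522, 0.1429] [[-0.002, 0.824, 0.566], [1.0, 0.005, -0.004], [-0.006, 0.566, -0.824]] [1.01, -0.25, -0.14, 2.42, -0.78, 0.71, 1.42] 0.0845191600283794 40.51919460296631 [-0.1  0.5  0.2]
[ 1.5 -6.1 60. ]
[ 1.4  1.9 60. ]
[-0.6  0.2  0.3]
[303. 235.]
[300. 240.]
[300. 277.]
406 189
```

View pics/m4.png

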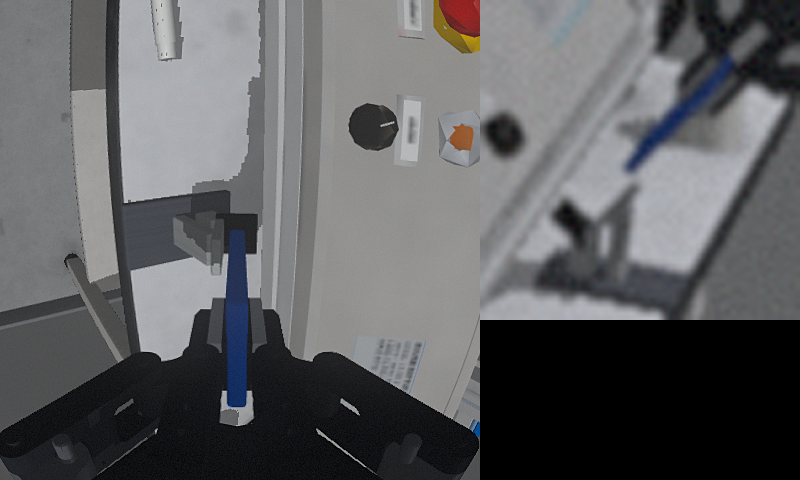

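The picture shows the plate edge-on and parallel to the slope, about 6 mm in front of the face, with the ledge directly below its lower end at crop (237,232). I'll lower it along the slope.

Request:
{"name": "apply_moves", "arguments": {"rows": [{"x":0.5,"y":0,"z":7,"ax":0,"ay":0,"az":0,"gripper":1},{"x":0.5,"y":0,"z":11,"ax":0,"ay":0,"az":0,"gripper":1},{"x":0.5,"y":0,"z":12,"ax":0,"ay":0,"az":0,"gripper":1},{"x":0,"y":0,"z":12,"ax":0,"ay":0,"az":0,"gripper":1},{"x":0,"y":0,"z":8,"ax":0,"ay":0,"az":0,"gripper":1}]}}

```text
clock: 8.73
position: [0.3728, -0.2517, 0.1022]
ee_rot: [0.674, 0.677, 0.207, 0.213]
ft_force: [0.2, 0.7, 0.3]
grip_width: 0.087
grasp_force: 40.5
```

Request:
{"name": "apply_moves", "arguments": {"rows": [{"x":0,"y":0,"z":2,"ax":0,"ay":0,"az":0,"gripper":1},{"x":0,"y":0,"z":2,"ax":0,"ay":0,"az":0,"gripper":1},{"x":0,"y":0,"z":2,"ax":0,"ay":0,"az":0,"gripper":1},{"x":0,"y":0,"z":0,"ax":0,"ay":0,"az":0,"gripper":1}]}}

```text
clock: 9.07
position: [0.376, -0.2521, 0.0973]
ee_rot: [0.674, 0.677, 0.207, 0.213]
ft_force: [-0.1, -0.0, -0.2]
grip_width: 0.09
grasp_force: 40.5
```

```bash
cat > chk.py <<'E'
from h import *; o=st()
Rm=R.from_quat(o['ee_rot']).as_matrix()
print((Rm.T@(np.array([.3731,-.251,.0899])-o['position'])*1000).round(1))
zc=np.array([-.574,0,.819]);n=np.array([.819,0,.574]);T=np.c_[[0,1,0],n,-zc]
print(R.from_matrix(Rm.T@T).as_rotvec(degrees=True).round(1), 'F tool',(Rm.T@o['ft_force']).round(1))
E
python3 chk.py
```

```text
9.07 [0.376, -0.2521, 0.0973] [[-0.002, 0.824, 0.567], [1.0, 0.006, -0.006], [-0.009, 0.567, -0.824]] [1.13, -0.1, -0.34, 2.41, -0.93, 0.56, 1.54] 0.09009921409505016 40.519099831581116 [-0.1 -0.  -0.2]
[ 1.2 -6.6  4.4]
[-0.5  0.3  0.4] F tool [-0.  -0.2  0.1]
```

Request:
{"name": "apply_moves", "arguments": {"rows": [{"x":0.5,"y":-2.5,"z":1,"ax":0,"ay":0,"az":0,"gripper":1},{"x":0.5,"y":-2.5,"z":1,"ax":0,"ay":0,"az":0,"gripper":1},{"x":0,"y":0,"z":1,"ax":0,"ay":0,"az":0,"gripper":1},{"x":0,"y":0,"z":0,"ax":0,"ay":0,"az":0,"gripper":1}]}}

```text
clock: 9.4
position: [0.3731, -0.2517, 0.0918]
ee_rot: [0.674, 0.676, 0.207, 0.213]
ft_force: [-0.4, -0.5, 1.0]
grip_width: 0.088
grasp_force: 40.5
```

```bash
python3 chk.py
```

```text
9.4 [0.3731, -0.2517, 0.0918] [[-0.0, 0.824, 0.567], [1.0, 0.005, -0.007], [-0.009, 0.567, -0.824]] [1.29, -0.09, -0.48, 2.42, -0.96, 0.56, 1.58] 0.08764339885254223 40.51924109458923 [-0.4 -0.5  1. ]
[ 0.7 -1.1  1.6]
[-0.5  0.4  0.3] F tool [-0.6  0.2 -1. ]
```

Request:
{"name": "apply_moves", "arguments": {"rows": [{"x":0,"y":0,"z":1,"ax":0,"ay":0,"az":0,"gripper":1},{"x":0,"y":0,"z":0,"ax":0,"ay":0,"az":0,"gripper":1}]}}

```text
clock: 9.57
position: [0.3742, -0.2512, 0.091]
ee_rot: [0.674, 0.677, 0.207, 0.213]
ft_force: [-0.3, -0.0, -0.3]
grip_width: 0.084
grasp_force: 40.5
```

Request:
{"name": "apply_moves", "arguments": {"rows": [{"x":0,"y":-1,"z":0,"ax":0,"ay":0,"az":0,"gripper":1},{"x":0,"y":0,"z":0,"ax":0,"ay":0,"az":0,"gripper":1}]}}

```text
clock: 9.73
position: [0.3735, -0.2509, 0.0904]
ee_rot: [0.673, 0.677, 0.207, 0.213]
ft_force: [0.9, 0.8, -0.2]
grip_width: 0.084
grasp_force: 40.5
```

```bash
python3 chk.py
```

```text
9.73 [0.3735, -0.2509, 0.0904] [[-0.003, 0.824, 0.567], [1.0, 0.007, -0.005], [-0.008, 0.567, -0.824]] [1.32, -0.08, -0.51, 2.42, -0.97, 0.56, 1.59] 0.08403852299983418 40.490822196006775 [ 0.9  0.8 -0.2]
[-0.1 -0.6  0.2]
[-0.5  0.3  0.4] F tool [0.8 0.6 0.7]
```

Request:
{"name": "apply_moves", "arguments": {"rows": [{"x":0,"y":0,"z":1,"ax":0,"ay":0,"az":0,"gripper":1},{"x":0,"y":0,"z":0,"ax":0,"ay":0,"az":0,"gripper":1}]}}

```text
clock: 9.9
position: [0.3739, -0.2515, 0.0903]
ee_rot: [0.674, 0.677, 0.208, 0.213]
ft_force: [-15.2, 4.9, 19.6]
grip_width: 0.091
grasp_force: 44.8
```

Request:
{"name": "apply_moves", "arguments": {"rows": [{"x":0,"y":-0.5,"z":0.7,"ax":0,"ay":0,"az":0,"gripper":1},{"x":0,"y":0,"z":0,"ax":0,"ay":0,"az":0,"gripper":1}]}}

```text
clock: 10.07
position: [0.374, -0.2519, 0.0901]
ee_rot: [0.674, 0.677, 0.208, 0.213]
ft_force: [-22.2, 7.6, 31.7]
grip_width: 0.084
grasp_force: 47.4
```

Request:
{"name": "apply_moves", "arguments": {"rows": [{"x":0,"y":-0.5,"z":0.5,"ax":0,"ay":0,"az":0,"gripper":1},{"x":0,"y":0,"z":0,"ax":0,"ay":0,"az":0,"gripper":1}]}}

```text
clock: 10.23
position: [0.3741, -0.2525, 0.0898]
ee_rot: [0.674, 0.676, 0.207, 0.214]
ft_force: [-24.3, 7.4, 36.0]
grip_width: 0.085
grasp_force: 48.4
```

```bash
python3 chk.py
```

```text
10.23 [0.3741, -0.2525, 0.0898] [[-0.001, 0.822, 0.569], [1.0, 0.006, -0.008], [-0.01, 0.569, -0.822]] [1.35, -0.08, -0.54, 2.41, -0.98, 0.56, 1.6] 0.08508527696443578 48.376407623291016 [-24.3   7.4  36. ]
[ 1.5 -0.8 -0.7]
[-0.4  0.4  0.4] F tool [  7.    0.5 -43.5]
```

Request:
{"name": "apply_moves", "arguments": {"rows": [{"x":0.5,"y":0,"z":-1.2,"ax":0,"ay":0,"az":0,"gripper":1},{"x":0,"y":-0.7,"z":0,"ax":0,"ay":0,"az":0,"gripper":1},{"x":0,"y":0,"z":0,"ax":0,"ay":0,"az":0,"gripper":1}]}}

```text
clock: 10.48
position: [0.3736, -0.2516, 0.0899]
ee_rot: [0.673, 0.677, 0.207, 0.214]
ft_force: [1.8, 1.3, 6.5]
grip_width: 0.087
grasp_force: 42.1
```

```bash
python3 chk.py
```

```text
10.48 [0.3736, -0.2516, 0.0899] [[-0.001, 0.822, 0.569], [1.0, 0.007, -0.008], [-0.01, 0.569, -0.822]] [1.39, -0.08, -0.58, 2.41, -0.98, 0.56, 1.6] 0.08727508595547527 42.08277225494385 [1.8 1.3 6.5]
[ 0.6 -0.4 -0.3]
[-0.4  0.4  0.4] F tool [ 1.3  5.2 -4.3]
```

Request:
{"name": "apply_moves", "arguments": {"rows": [{"x":0,"y":0,"z":0,"ax":0,"ay":0,"az":0,"gripper":0.8},{"x":0,"y":0,"z":0,"ax":0,"ay":0,"az":0,"gripper":0.7},{"x":0,"y":0,"z":0,"ax":0,"ay":0,"az":0,"gripper":0.6},{"x":0,"y":0,"z":0,"ax":0,"ay":0,"az":0,"gripper":0.6},{"x":0,"y":0,"z":0,"ax":0,"ay":0,"az":0,"gripper":0.6}]}}

```text
clock: 10.9
position: [0.3722, -0.2505, 0.0883]
ee_rot: [0.674, 0.677, 0.207, 0.212]
ft_force: [-0.4, -0.1, 0.7]
grip_width: 0.396
grasp_force: 0.0
```

```bash
python3 chk.py
python3 - <<'E'
from h import *
c=snap('wrist','w5');s=snap('side','s5');u,v=proj(s,[.375,-.251,.09]).astype(int)
im=cv2.imread('pics/w5.png')
m=np.zeros((480,800,3),np.uint8);m[:,:480]=im[:,80:560]
m[:320,480:]=cv2.resize(cv2.imread('pics/s5.png')[v-30:v+30,u-30:u+30],(320,320),interpolation=cv2.INTER_CUBIC)
cv2.imwrite('pics/m5.png',m)
E
```

```text
10.9 [0.3722, -0.2505, 0.0883] [[-0.002, 0.824, 0.567], [1.0, 0.006, -0.006], [-0.008, 0.567, -0.824]] [1.39, -0.08, -0.58, 2.42, -0.98, 0.56, 1.6] 0.39591977873324086 0.0 [-0.4 -0.1  0.7]
[-0.5  1.6 -0.8]
[-0.5  0.3  0.4] F tool [-0.1  0.  -0.8]
```

View pics/m5.png

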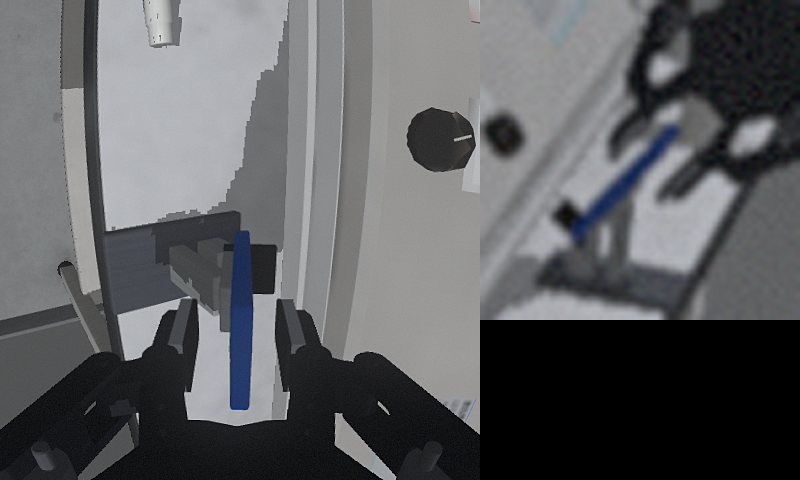

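The plate leans on the ledge and strip with its lower end at crop (243,235), and both fingers are clear of it. I'll back out along the fingers.

Request:
{"name": "apply_moves", "arguments": {"rows": [{"x":0,"y":0,"z":-5,"ax":0,"ay":0,"az":0,"gripper":0.6},{"x":0,"y":0,"z":-10,"ax":0,"ay":0,"az":0,"gripper":0.6},{"x":0,"y":0,"z":-12,"ax":0,"ay":0,"az":0,"gripper":0.6},{"x":0,"y":0,"z":-12,"ax":0,"ay":0,"az":0,"gripper":0.6},{"x":0,"y":3,"z":-11,"ax":0,"ay":0,"az":0,"gripper":0.6}]}}

```text
clock: 11.42
position: [0.3457, -0.2502, 0.1315]
ee_rot: [0.674, 0.677, 0.207, 0.212]
ft_force: [-0.2, -0.1, -0.1]
grip_width: 0.4
grasp_force: 0.0
```

Request:
{"name": "apply_moves", "arguments": {"rows": [{"x":0,"y":10,"z":-14,"ax":0,"ay":0,"az":0,"gripper":0.6},{"x":0,"y":12,"z":-18,"ax":0,"ay":0,"az":0,"gripper":0.6},{"x":0,"y":12,"z":-18,"ax":0,"ay":0,"az":0,"gripper":0.6},{"x":0,"y":12,"z":-18,"ax":0,"ay":0,"az":0,"gripper":0.4},{"x":0,"y":12,"z":-18,"ax":0,"ay":0,"az":0,"gripper":0.1}]}}

```text
clock: 11.83
position: [0.3453, -0.2493, 0.2361]
ee_rot: [0.674, 0.677, 0.207, 0.213]
ft_force: [-0.2, -0.3, -0.2]
grip_width: 0.672
grasp_force: 0.0
```

Request:
{"name": "apply_moves", "arguments": {"rows": [{"x":0,"y":0,"z":0,"ax":7,"ay":0,"az":0,"gripper":0.1},{"x":0,"y":0,"z":0,"ax":7,"ay":0,"az":0,"gripper":0.1},{"x":0,"y":0,"z":0,"ax":7,"ay":0,"az":0,"gripper":0.1},{"x":0,"y":0,"z":0,"ax":7,"ay":0,"az":0,"gripper":0.1},{"x":0,"y":0,"z":0,"ax":6.6,"ay":0,"az":0,"gripper":0.1}]}}

```text
clock: 12.25
position: [0.3461, -0.2503, 0.2368]
ee_rot: [0.707, 0.707, -0.007, 0.003]
ft_force: [-0.4, -0.5, -3.0]
grip_width: 0.899
grasp_force: 0.0
```

```bash
python3 chk.py
```

```text
12.25 [0.3461, -0.2503, 0.2368] [[-0.001, 1.0, -0.005], [1.0, 0.001, -0.014], [-0.014, -0.005, -1.0]] [1.73, -0.13, -1.12, 1.91, -0.1, 1.28, 0.65] 0.8991944930383583 0.0 [-0.4 -0.5 -3. ]
[  1.4  27.7 146.7]
[-35.3   0.8   0.3] F tool [-0.5 -0.4  3. ]
```

Request:
{"name": "apply_moves", "arguments": {"rows": [{"x":0,"y":5,"z":0,"ax":0,"ay":0,"az":-7,"gripper":0.1},{"x":0,"y":5,"z":0,"ax":0,"ay":0,"az":-7,"gripper":0.1},{"x":0,"y":5,"z":0,"ax":0,"ay":0,"az":-7,"gripper":0.1},{"x":0,"y":5,"z":0,"ax":0,"ay":0,"az":-7,"gripper":0.1},{"x":0,"y":5,"z":0,"ax":0,"ay":0,"az":-7,"gripper":0.1}]}}

```text
clock: 12.67
position: [0.3696, -0.2434, 0.2349]
ee_rot: [0.458, 0.889, -0.004, 0.001]
ft_force: [0.3, -1.1, -0.0]
grip_width: 0.903
grasp_force: 0.0
```

Request:
{"name": "apply_moves", "arguments": {"rows": [{"x":0,"y":0,"z":0,"ax":0,"ay":0,"az":-7,"gripper":0.1},{"x":0,"y":0,"z":0,"ax":0,"ay":0,"az":-7,"gripper":0.1},{"x":0,"y":0,"z":0,"ax":0,"ay":0,"az":-7,"gripper":0.1},{"x":0,"y":0,"z":0,"ax":0,"ay":0,"az":-7,"gripper":0.1},{"x":0,"y":0,"z":0,"ax":0,"ay":0,"az":-7,"gripper":0.1}]}}

```text
clock: 13.08
position: [0.3693, -0.2434, 0.2349]
ee_rot: [0.17, 0.985, -0.004, 0.0]
ft_force: [0.2, 0.4, 0.1]
grip_width: 0.899
grasp_force: 0.0
```

Request:
{"name": "apply_moves", "arguments": {"rows": [{"x":0,"y":0,"z":0,"ax":0,"ay":0,"az":-7,"gripper":0.1},{"x":0,"y":0,"z":0,"ax":0,"ay":0,"az":-7,"gripper":0.1},{"x":0,"y":0,"z":0,"ax":0,"ay":0,"az":-6,"gripper":0.1},{"x":0,"y":0,"z":0,"ax":0,"ay":0,"az":0,"gripper":0.1}]}}

```text
clock: 13.42
position: [0.3693, -0.2434, 0.2349]
ee_rot: [-0.003, 1.0, -0.004, -0.001]
ft_force: [-0.8, 0.8, 0.2]
grip_width: 0.899
grasp_force: 0.0
```

```bash
python3 chk.py
```

```text
13.42 [0.3693, -0.2434, 0.2349] [[-1.0, -0.007, -0.001], [-0.007, 1.0, -0.008], [0.001, -0.008, -1.0]] [1.61, -0.05, -1.08, 1.88, -0.03, 1.28, 2.12] 0.8990406132786042 0.0 [-0.8  0.8  0.2]
[ -3.9  -6.4 145.1]
[-27.8 -27.3  87.4] F tool [ 0.8  0.8 -0.2]
```

Request:
{"name": "apply_moves", "arguments": {"rows": [{"x":-25,"y":-4,"z":20,"ax":0,"ay":0,"az":0,"gripper":0.1},{"x":-25,"y":-4,"z":33,"ax":0,"ay":0,"az":0,"gripper":0.1},{"x":0,"y":0,"z":0,"ax":0,"ay":6.7,"az":0,"gripper":0.1},{"x":0,"y":0,"z":0,"ax":0,"ay":6.7,"az":0,"gripper":0.1},{"x":0,"y":0,"z":0,"ax":0,"ay":6.6,"az":0,"gripper":0.1}]}}

```text
clock: 13.83
position: [0.4159, -0.2525, 0.1855]
ee_rot: [0.003, 0.984, -0.005, -0.178]
ft_force: [0.1, -0.2, 1.1]
grip_width: 0.899
grasp_force: 0.0
```

Request:
{"name": "apply_moves", "arguments": {"rows": [{"x":0,"y":0,"z":0,"ax":0,"ay":0,"az":0,"gripper":0.1}]}}

```text
clock: 13.92
position: [0.4174, -0.249, 0.183]
ee_rot: [-0.001, 0.984, -0.002, -0.179]
ft_force: [-0.8, 1.0, -0.2]
grip_width: 0.899
grasp_force: 0.0
```

```bash
cat > g2.py <<'E'
from h import *; o=st()
Rm=R.from_quat(o['ee_rot']).as_matrix()
t=np.array([.3847,-.251,.0883]);print((Rm.T@(t-o['position'])*1000).round(1))
a=np.radians(20);T=np.c_[[-np.cos(a),0,np.sin(a)],[0,1,0],[-np.sin(a),0,-np.cos(a)]]
print(R.from_matrix(Rm.T@T).as_rotvec(degrees=True).round(1),'F',(Rm.T@o['ft_force']).round(1))
E
python3 g2.py
python3 - <<'E'
from h import *
c=snap('wrist','w6');im=cv2.imread('pics/w6.png').astype(int)
zc=np.array([-.574,0,.819]);n=np.array([.819,0,.574]);C=np.array([.406,-.251,.036])
m=((im[...,0]-im[...,2]>60)).astype(np.uint8)
k,l,s,ce=cv2.connectedComponentsWithStats(m);i=1+np.argmax(s[1:,4]);print('blue',s[i],ce[i])
for p,q in((0,8),(84,8),(84,0)):
  for y in(-.025,.025): print(p,q,y,proj(c,C+p/1e3*zc+q/1e3*n+[0,y,0],True).round())
pts=cv2.findNonZero((l==i).astype(np.uint8)); h=cv2.minAreaRect(pts);print(cv2.boxPoints(h).round())
E
```

```text
13.92 [0.4174, -0.249, 0.183] [[-0.936, -0.003, -0.353], [-0.002, 1.0, -0.004], [0.353, -0.003, -0.936]] [1.13, 0.5, -1.01, 1.62, 0.46, 1.62, 1.61] 0.8992061913990245 0.0 [-0.8  1.  -0.2]
[ -2.7  -1.6 100.2]
[-0.2 -0.6  0.1] F [0.7 1.  0.4]
blue [ 272  209   81   77 5029] [312.71743885 244.41101611]
0 8 -0.025 [282. 285.]
0 8 0.025 [345. 286.]
84 8 -0.025 [271. 217.]
84 8 0.025 [353. 217.]
84 0 -0.025 [272. 207.]
84 0 0.025 [352. 208.]
[[272. 285.]
 [272. 209.]
 [352. 209.]
 [352. 285.]]
```

The blue blob (u 272–352, v 209–285) matches the predicted corners to about a pixel, so the plate is where I expected it. I'll go down and grip its long edges.

Request:
{"name": "apply_moves", "arguments": {"rows": [{"x":-2.5,"y":-1.5,"z":25,"ax":0,"ay":0,"az":0,"gripper":0.1},{"x":0,"y":0,"z":28,"ax":0,"ay":0,"az":0,"gripper":0.1},{"x":0,"y":0,"z":22,"ax":0,"ay":0,"az":0,"gripper":0.1},{"x":0,"y":0,"z":17,"ax":0,"ay":0,"az":0,"gripper":0.1},{"x":0,"y":0,"z":8,"ax":0,"ay":0,"az":0,"gripper":0.1}]}}

```text
clock: 14.38
position: [0.3819, -0.2549, 0.0902]
ee_rot: [0.002, 0.985, -0.004, -0.174]
ft_force: [0.1, -0.1, -0.0]
grip_width: 0.902
grasp_force: 0.0
```

Request:
{"name": "apply_moves", "arguments": {"rows": [{"x":0,"y":0,"z":0,"ax":0,"ay":0,"az":0,"gripper":0.1},{"x":0,"y":0,"z":0,"ax":0,"ay":0,"az":0,"gripper":0.1}]}}

```text
clock: 14.55
position: [0.384, -0.2547, 0.0923]
ee_rot: [0.001, 0.985, -0.005, -0.174]
ft_force: [-0.5, 0.1, 0.1]
grip_width: 0.905
grasp_force: 0.0
```

```bash
python3 g2.py
python3 - <<'E'
from h import *
c=snap('wrist','w7');s=snap('side','s7');u,v=proj(s,[.375,-.251,.09]).astype(int)
im=cv2.imread('pics/w7.png')
m=np.zeros((480,800,3),np.uint8);m[:,:480]=im[:,80:560]
m[:320,480:]=cv2.resize(cv2.imread('pics/s7.png')[v-30:v+30,u-30:u+30],(320,320),interpolation=cv2.INTER_CUBIC)
cv2.imwrite('pics/m7.png',m)
E
```

```text
14.55 [0.384, -0.2547, 0.0923] [[-0.94, 0.001, -0.342], [0.004, 1.0, -0.009], [0.342, -0.01, -0.94]] [1.17, 0.54, -0.98, 1.79, 0.52, 1.44, 1.58] 0.9046877972479864 0.0 [-0.5  0.1  0.1]
[-2.   3.7  3.5]
[-0.5  0.  -0.2] F [0.5 0.1 0.1]
```

View pics/m7.png

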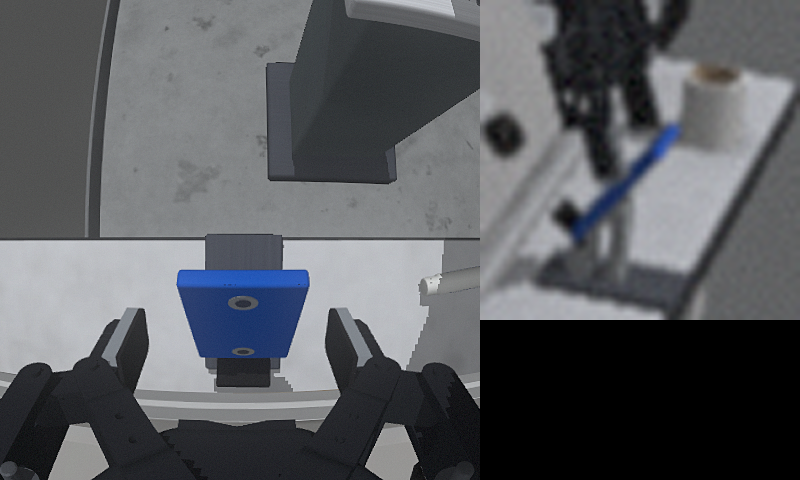

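The fingers straddle the plate's long edges at crop (125,340) and (350,340). The plate spans crop columns 178–308, so I'm about 4 mm off centre in y. I'll correct that and close.

Request:
{"name": "apply_moves", "arguments": {"rows": [{"x":-2,"y":3.7,"z":3.5,"ax":0,"ay":0,"az":0,"gripper":0.1},{"x":0,"y":0,"z":0,"ax":0,"ay":0,"az":0,"gripper":0.1}]}}

```text
clock: 14.82
position: [0.3852, -0.2497, 0.0874]
ee_rot: [-0.0, 0.985, -0.004, -0.174]
ft_force: [-0.7, -0.9, -0.5]
grip_width: 0.902
grasp_force: 0.0
```

Request:
{"name": "apply_moves", "arguments": {"rows": [{"x":0,"y":0,"z":0,"ax":0,"ay":0,"az":0,"gripper":0.3},{"x":0,"y":0,"z":0,"ax":0,"ay":0,"az":0,"gripper":0.6},{"x":0,"y":0,"z":0,"ax":0,"ay":0,"az":0,"gripper":0.6},{"x":0,"y":0,"z":0,"ax":0,"ay":0,"az":0,"gripper":0.6},{"x":0,"y":0,"z":0,"ax":0,"ay":0,"az":0,"gripper":0.6}], "newtons": 40}}

```text
clock: 15.23
position: [0.3849, -0.2503, 0.0877]
ee_rot: [-0.0, 0.985, -0.004, -0.174]
ft_force: [-0.1, 0.3, 5.3]
grip_width: 0.563
grasp_force: 40.9
```

```bash
python3 g2.py
```

```text
15.23 [0.3849, -0.2503, 0.0877] [[-0.939, -0.002, -0.343], [0.001, 1.0, -0.009], [0.343, -0.009, -0.939]] [1.17, 0.55, -0.98, 1.79, 0.52, 1.43, 1.57] 0.5634440297361935 40.894894937518984 [-0.1  0.3  5.3]
[ 0.4 -0.7 -0.5]
[-0.5 -0.1 -0.1] F [ 1.9  0.3 -5. ]
```

Request:
{"name": "apply_moves", "arguments": {"rows": [{"x":3.5,"y":0,"z":-9.5,"ax":0,"ay":0,"az":0,"gripper":0.6},{"x":7,"y":0,"z":-19,"ax":0,"ay":0,"az":0,"gripper":0.6},{"x":10.5,"y":0,"z":-28,"ax":0,"ay":0,"az":0,"gripper":0.6},{"x":10.5,"y":0,"z":-28,"ax":0,"ay":0,"az":0,"gripper":0.6},{"x":10.5,"y":0,"z":-28,"ax":0,"ay":0,"az":0,"gripper":0.6}]}}

```text
clock: 15.65
position: [0.3836, -0.2491, 0.2091]
ee_rot: [-0.0, 0.985, -0.004, -0.175]
ft_force: [0.4, -0.7, -0.9]
grip_width: 0.559
grasp_force: 41.3
```

Request:
{"name": "apply_moves", "arguments": {"rows": [{"x":10.5,"y":0,"z":-28,"ax":0,"ay":0,"az":0,"gripper":0.6},{"x":10.5,"y":0,"z":-28,"ax":0,"ay":0,"az":0,"gripper":0.6},{"x":10.5,"y":0,"z":-28,"ax":0,"ay":0,"az":0,"gripper":0.6},{"x":7,"y":0,"z":-20,"ax":0,"ay":-5,"az":0,"gripper":0.6},{"x":0,"y":0,"z":0,"ax":0,"ay":-5,"az":0,"gripper":0.6}]}}

```text
clock: 16.07
position: [0.3862, -0.2476, 0.3219]
ee_rot: [-0.002, 0.996, -0.005, -0.084]
ft_force: [-0.5, -0.1, 0.5]
grip_width: 0.563
grasp_force: 41.4
```

Request:
{"name": "apply_moves", "arguments": {"rows": [{"x":0,"y":0,"z":0,"ax":0,"ay":-5,"az":0,"gripper":0.6},{"x":0,"y":0,"z":0,"ax":0,"ay":-5,"az":0,"gripper":0.6},{"x":0,"y":20,"z":0,"ax":0,"ay":0,"az":0,"gripper":0.6},{"x":0,"y":36,"z":0,"ax":0,"ay":0,"az":0,"gripper":0.6},{"x":0,"y":36,"z":0,"ax":0,"ay":0,"az":0,"gripper":0.6}]}}

```text
clock: 16.48
position: [0.3828, -0.1559, 0.3175]
ee_rot: [0.001, 1.0, -0.004, -0.001]
ft_force: [0.3, 0.9, -0.1]
grip_width: 0.559
grasp_force: 41.4
```

```bash
python3 g2.py
```

```text
16.48 [0.3828, -0.1559, 0.3175] [[-1.0, 0.001, -0.001], [0.001, 1.0, -0.009], [0.001, -0.009, -1.0]] [1.59, -0.28, -1.07, 1.8, -0.24, 1.47, 2.12] 0.5590503240006105 41.35219823336229 [ 0.3  0.9 -0.1]
[ -2.4 -93.1 230.1]
[-0.5 19.9 -0.2] F [-0.3  0.9  0.1]
```

Request:
{"name": "apply_moves", "arguments": {"rows": [{"x":0,"y":39,"z":0,"ax":0,"ay":0,"az":0,"gripper":0.6},{"x":0,"y":39,"z":0,"ax":0,"ay":0,"az":0,"gripper":0.6},{"x":0,"y":39,"z":0,"ax":0,"ay":0,"az":0,"gripper":0.6},{"x":0,"y":39,"z":0,"ax":0,"ay":0,"az":0,"gripper":0.6},{"x":0,"y":39,"z":0,"ax":0,"ay":0,"az":0,"gripper":0.6}]}}

```text
clock: 16.9
position: [0.3824, 0.0406, 0.3159]
ee_rot: [-0.001, 1.0, -0.006, -0.001]
ft_force: [1.0, -0.0, -1.3]
grip_width: 0.562
grasp_force: 41.4
```

Request:
{"name": "apply_moves", "arguments": {"rows": [{"x":0,"y":39,"z":0,"ax":0,"ay":0,"az":0,"gripper":0.6},{"x":0,"y":39,"z":0,"ax":0,"ay":0,"az":0,"gripper":0.6},{"x":0,"y":39,"z":0,"ax":0,"ay":0,"az":0,"gripper":0.6},{"x":0,"y":39,"z":0,"ax":0,"ay":0,"az":0,"gripper":0.6},{"x":0,"y":39,"z":0,"ax":0,"ay":0,"az":0,"gripper":0.6}]}}

```text
clock: 17.32
position: [0.3817, 0.2363, 0.3139]
ee_rot: [-0.002, 1.0, -0.005, -0.001]
ft_force: [1.0, -0.2, -0.8]
grip_width: 0.562
grasp_force: 41.4
```

Request:
{"name": "apply_moves", "arguments": {"rows": [{"x":-5,"y":39,"z":0,"ax":0,"ay":0,"az":0,"gripper":0.6},{"x":-15,"y":36,"z":0,"ax":0,"ay":0,"az":0,"gripper":0.6},{"x":-15,"y":36,"z":0,"ax":0,"ay":0,"az":0,"gripper":0.6},{"x":-15,"y":36,"z":0,"ax":0,"ay":0,"az":5.4,"gripper":0.6},{"x":0,"y":0,"z":0,"ax":0,"ay":0,"az":5.4,"gripper":0.6}]}}

```text
clock: 17.73
position: [0.3748, 0.3365, 0.3331]
ee_rot: [0.093, 0.995, 0.021, 0.024]
ft_force: [0.1, -0.1, -0.4]
grip_width: 0.565
grasp_force: 42.4
```

Request:
{"name": "apply_moves", "arguments": {"rows": [{"x":0,"y":0,"z":0,"ax":0,"ay":-7,"az":0,"gripper":0.6},{"x":0,"y":0,"z":0,"ax":0,"ay":-7,"az":0,"gripper":0.6},{"x":0,"y":0,"z":0,"ax":0,"ay":-7,"az":0,"gripper":0.6},{"x":0,"y":0,"z":0,"ax":0,"ay":-7,"az":0,"gripper":0.6},{"x":0,"y":0,"z":0,"ax":0,"ay":-7,"az":0,"gripper":0.6}]}}

```text
clock: 18.15
position: [0.3753, 0.3324, 0.3311]
ee_rot: [0.096, 0.957, -0.008, 0.273]
ft_force: [0.3, -1.2, -1.0]
grip_width: 0.561
grasp_force: 42.5
```

```bash
cat > g3.py <<'E'
from h import *; o=st()
Rm=R.from_quat(o['ee_rot']).as_matrix()
yaw=np.radians(-10.8);X=np.array([np.cos(yaw),np.sin(yaw),0]);Y=np.array([-X[1],X[0],0]);Z=np.array([0,0,1.]);M=np.array([.540,.396,0])
def dock(p): d=np.array(p)-M; return np.array([d@X*1000-50,d@Y*1000,d[2]*1000]).round(1)
print('tcp dock',dock(o['position']))
a=np.radians(35);zt=np.sin(a)*X-np.cos(a)*Z;T=np.c_[np.cross(Y,zt),Y,zt]
print(R.from_matrix(Rm.T@T).as_rotvec(degrees=True).round(1),'F',(Rm.T@o['ft_force']).round(1))
def mv(x,y,z): print((Rm.T@(M+X*(x+50)/1e3+Y*y/1e3+[0,0,z/1e3]-o['position'])*1000).round(1))
E
python3 g3.py;python3 - <<'E'
from h import *
c=snap('wrist','w8');b=c['color'].astype(int)
r=(b[...,0]-b[...,1]>70);n,l,s,ce=cv2.connectedComponentsWithStats(r.astype(np.uint8))
print([(s[i].tolist()) for i in range(1,n) if s[i,4]>15])
for p in([.607,.385,.004],[.540,.396,0]): print(proj(c,p,True).round())
m=((b[...,2]-b[...,0]>60)).astype(np.uint8);n,l,s,ce=cv2.connectedComponentsWithStats(m);i=1+np.argmax(s[1:,4]);print('blue',s[i])
E
```

```text
18.15 [0.3753, 0.3324, 0.3311] [[-0.833, 0.189, 0.52], [0.18, 0.981, -0.068], [-0.524, 0.037, -0.851]] [0.47, -0.5, -1.21, 1.87, -0.04, 1.09, 0.6] 0.56053106154869 42.495633016806096 [ 0.3 -1.2 -1. ]
tcp dock [-199.9  -93.3  331.1]
[ 1.7 -3.4 -1.2] F [ 0.1 -1.2  1.1]
[[516, 70, 31, 18, 39], [368, 184, 17, 6, 70], [135, 196, 5, 8, 22], [4, 258, 16, 26, 301]]
[374. 185.]
[377. 146.]
blue [  249   267   137   116 11577]
```

```bash
cat >> g3.py <<'E'
import sys
if len(sys.argv)>1: mv(*map(float,sys.argv[1:4]))
E
python3 g3.py -130 0 180 | tail -1
```

```text
[ 16.4  84.5 169.2]
```

Request:
{"name": "apply_moves", "arguments": {"rows": [{"x":3,"y":14,"z":28,"ax":0,"ay":0,"az":0,"gripper":0.6},{"x":3,"y":14,"z":28,"ax":0,"ay":0,"az":0,"gripper":0.6},{"x":3,"y":14,"z":28,"ax":0,"ay":0,"az":0,"gripper":0.6},{"x":3,"y":14,"z":28,"ax":0,"ay":0,"az":0,"gripper":0.6},{"x":3,"y":14,"z":28,"ax":0,"ay":0,"az":0,"gripper":0.6}]}}

```text
clock: 18.62
position: [0.4168, 0.3454, 0.2343]
ee_rot: [0.091, 0.958, 0.013, 0.273]
ft_force: [0.1, -0.5, -0.7]
grip_width: 0.562
grasp_force: 42.7
```

Request:
{"name": "apply_moves", "arguments": {"rows": [{"x":1,"y":14,"z":28,"ax":1.7,"ay":-3.4,"az":-1.2,"gripper":0.6},{"x":0,"y":0,"z":0,"ax":0,"ay":0,"az":0,"gripper":0.6},{"x":0,"y":0,"z":0,"ax":0,"ay":0,"az":0,"gripper":0.6}]}}

```text
clock: 18.87
position: [0.4171, 0.3376, 0.2271]
ee_rot: [0.081, 0.951, 0.003, 0.3]
ft_force: [0.3, 1.1, 0.0]
grip_width: 0.564
grasp_force: 42.7
```

```bash
python3 g3.py -109 0 40;python3 - <<'E'
from h import *
c=snap('wrist','w9');b=c['color'].astype(int)
r=(b[...,0]-b[...,1]>70);n,l,s,ce=cv2.connectedComponentsWithStats(r.astype(np.uint8))
print([(s[i].tolist()) for i in range(1,n) if s[i,4]>15])
for p in([.607,.385,.004],[.540,.396,0]): print(proj(c,p,True).round())
m=((b[...,2]-b[...,0]>60)).astype(np.uint8);n,l,s,ce=cv2.connectedComponentsWithStats(m);i=1+np.argmax(s[1:,4]);print('blue',s[i])
s=snap('side','s9');u,v=proj(s,[.52,.40,.05]).astype(int);print(u,v)
m=np.zeros((480,800,3),np.uint8);m[:,:480]=cv2.imread('pics/w9.png')[:,80:560]
m[:320,480:]=cv2.resize(cv2.imread('pics/s9.png')[v-50:v+30,u-40:u+40],(320,320),interpolation=cv2.INTER_CUBIC)
cv2.imwrite('pics/m9.png',m)
E
```

```text
18.87 [0.4171, 0.3376, 0.2271] [[-0.807, 0.153, 0.571], [0.156, 0.987, -0.043], [-0.57, 0.054, -0.82]] [0.7, -0.5, -1.47, 2.02, -0.03, 0.78, 0.56] 0.5640314457978413 42.67022635554895 [0.3 1.1 0. ]
tcp dock [-159.8  -80.4  227.1]
[ 3.7 -0.3 -0.1] F [-0.   1.1  0.1]
[ 65.1  68.3 187.5]
[[551, 76, 48, 30, 90], [582, 94, 7, 5, 21], [468, 154, 29, 14, 35], [488, 171, 8, 4, 25], [62, 244, 5, 9, 24], [579, 306, 22, 9, 25]]
[370. 207.]
[377. 161.]
blue [ 249  267  137   92 9894]
281 297
```

View pics/m9.png

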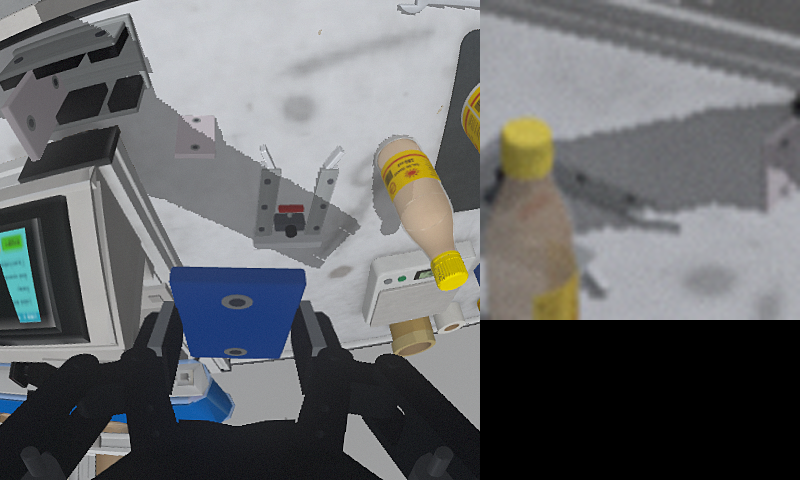

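View 10 shows the plate held square by its edges. The dock is at crop (290,220), mouth upward at (300,155), and the bottle stands to its side at (410,170). Joints 2 and 3 are at their limits, so I'll untilt, move outward, and tilt again there.

Request:
{"name": "apply_moves", "arguments": {"rows": [{"x":0,"y":0,"z":0,"ax":0,"ay":7,"az":0,"gripper":0.6},{"x":0,"y":0,"z":0,"ax":0,"ay":7,"az":0,"gripper":0.6},{"x":0,"y":0,"z":0,"ax":0,"ay":7,"az":0,"gripper":0.6},{"x":0,"y":0,"z":0,"ax":0,"ay":7,"az":0,"gripper":0.6},{"x":0,"y":0,"z":0,"ax":0,"ay":7,"az":0,"gripper":0.6}]}}

```text
clock: 19.38
position: [0.3799, 0.3047, 0.2514]
ee_rot: [0.073, 0.996, 0.046, 0.017]
ft_force: [0.4, -1.1, -2.0]
grip_width: 0.564
grasp_force: 42.6
```

Request:
{"name": "apply_moves", "arguments": {"rows": [{"x":-10,"y":8,"z":0,"ax":0,"ay":0,"az":0,"gripper":0.6},{"x":-12,"y":16,"z":0,"ax":0,"ay":0,"az":0,"gripper":0.6},{"x":-12,"y":16,"z":0,"ax":0,"ay":0,"az":0,"gripper":0.6},{"x":-12,"y":16,"z":0,"ax":0,"ay":0,"az":0,"gripper":0.6},{"x":-12,"y":16,"z":0,"ax":0,"ay":0,"az":0,"gripper":0.6}]}}

```text
clock: 19.8
position: [0.3972, 0.3289, 0.2818]
ee_rot: [0.074, 0.995, 0.061, 0.04]
ft_force: [0.3, 0.1, -0.2]
grip_width: 0.566
grasp_force: 42.7
```

```bash
python3 g3.py -109 0 60
```

```text
19.8 [0.3972, 0.3289, 0.2818] [[-0.986, 0.142, 0.09], [0.152, 0.982, 0.115], [-0.071, 0.127, -0.989]] [1.14, -0.5, -1.47, 1.75, -0.59, 1.35, 1.18] 0.5663039064214569 42.691325310152024 [ 0.3  0.1 -0.2]
tcp dock [-177.7  -92.6  281.8]
[  7.8 -31.   -0. ] F [-0.3  0.1  0.3]
[-55.9  60.5 236.1]
```

```bash
cat > orb.py <<'E'
from h import *; import sys; o=st()
Rm=R.from_quat(o['ee_rot']).as_matrix();d=np.radians(float(sys.argv[1]));p=o['position']
q=R.from_rotvec([0,0,d]).apply(p)-p
print('shift',(Rm.T@q*1000).round(1),'rot',(Rm.T@[0,0,np.degrees(d)]).round(2),'az',np.degrees(np.arctan2(p[1],p[0])),np.hypot(*p[:2]))
E
python3 orb.py 4.4
```

```text
19.8 [0.3972, 0.3289, 0.2818] [[-0.986, 0.142, 0.09], [0.152, 0.982, 0.115], [-0.071, 0.127, -0.989]] [1.14, -0.5, -1.47, 1.75, -0.59, 1.35, 1.18] 0.5663039064214569 42.691325310152024 [ 0.3  0.1 -0.2]
shift [30.5 25.2  1. ] rot [-0.31  0.56 -4.35] az 39.63287952109901 0.5156975214958369
```

Request:
{"name": "apply_moves", "arguments": {"rows": [{"x":30.5,"y":25,"z":1,"ax":-0.3,"ay":0.6,"az":-4.4,"gripper":0.6},{"x":30.5,"y":25,"z":1,"ax":-0.3,"ay":0.6,"az":-4.4,"gripper":0.6},{"x":30.5,"y":25,"z":1,"ax":-0.3,"ay":0.6,"az":-4.4,"gripper":0.6},{"x":30.5,"y":25,"z":1,"ax":-0.3,"ay":0.6,"az":-4.4,"gripper":0.6},{"x":30.5,"y":25,"z":1,"ax":-0.3,"ay":0.6,"az":-4.4,"gripper":0.6}]}}

```text
clock: 20.22
position: [0.2428, 0.4532, 0.282]
ee_rot: [-0.121, 0.99, 0.067, 0.026]
ft_force: [0.8, 0.6, -1.0]
grip_width: 0.563
grasp_force: 42.7
```

```bash
python3 orb.py 4.4
```

```text
20.22 [0.2428, 0.4532, 0.282] [[-0.969, -0.243, 0.035], [-0.236, 0.962, 0.139], [-0.068, 0.127, -0.99]] [0.75, -0.5, -1.47, 1.75, -0.59, 1.35, 1.19] 0.5625865479383123 42.66037333756685 [ 0.8  0.6 -1. ]
shift [30.3 25.3  1.2] rot [-0.3   0.56 -4.35] az 61.8136781654171 0.514133200668322
```

Request:
{"name": "apply_moves", "arguments": {"rows": [{"x":30.5,"y":25,"z":1,"ax":-0.3,"ay":0.6,"az":-4.4,"gripper":0.6},{"x":30.5,"y":25,"z":1,"ax":-0.3,"ay":0.6,"az":-4.4,"gripper":0.6},{"x":30.5,"y":25,"z":1,"ax":-0.3,"ay":0.6,"az":-4.4,"gripper":0.6},{"x":30.5,"y":25,"z":1,"ax":-0.3,"ay":0.6,"az":-4.4,"gripper":0.6},{"x":30.5,"y":25,"z":1,"ax":-0.3,"ay":0.6,"az":-4.4,"gripper":0.6}]}}

```text
clock: 20.63
position: [0.0545, 0.5091, 0.283]
ee_rot: [-0.31, 0.948, 0.071, 0.011]
ft_force: [0.3, 1.2, -0.3]
grip_width: 0.562
grasp_force: 42.7
```

Request:
{"name": "apply_moves", "arguments": {"rows": [{"x":30.5,"y":25,"z":1,"ax":-0.3,"ay":0.6,"az":-4.4,"gripper":0.6},{"x":30.5,"y":25,"z":1,"ax":-0.3,"ay":0.6,"az":-4.4,"gripper":0.6},{"x":30.5,"y":25,"z":1,"ax":-0.3,"ay":0.6,"az":-4.4,"gripper":0.6}]}}

```text
clock: 20.88
position: [-0.0638, 0.5065, 0.284]
ee_rot: [-0.418, 0.906, 0.072, 0.002]
ft_force: [0.8, 1.8, -0.8]
grip_width: 0.566
grasp_force: 42.7
```

```bash
python3 orb.py -4.4
python3 - <<'E'
from h import *
o=get_obs();Rm=R.from_quat(o['ee_rot']).as_matrix();p=o['position'];th=np.arctan2(p[1],p[0])
# level the tool: tool z -> down
z=Rm[:,2];ax=np.cross(z,[0,0,-1]);print('level rotvec tool',(Rm.T@ax*57.3).round(1))
r=np.array([np.cos(th),np.sin(th),0]);print('outward 20 tool',(Rm.T@r*20).round(1),'down20',(Rm.T@[0,0,-20]).round(1))
E
```

```text
20.88 [-0.0638, 0.5065, 0.284] [[-0.651, -0.757, -0.057], [-0.757, 0.64, 0.132], [-0.063, 0.129, -0.99]] [0.12, -0.5, -1.45, 1.75, -0.6, 1.36, 1.19] 0.5658021076719343 42.66111470293254 [ 0.8  1.8 -0.8]
shift [-28.  -27.4  -1.8] rot [ 0.28 -0.57  4.35] az 97.1809113887482 0.5105352211040439
level rotvec tool [7.4 3.6 0. ]
outward 20 tool [-13.4  14.6   2.8] down20 [ 1.3 -2.6 19.8]
```

Request:
{"name": "apply_moves", "arguments": {"rows": [{"x":0,"y":0,"z":0,"ax":3.7,"ay":1.8,"az":0,"gripper":0.6},{"x":0,"y":0,"z":0,"ax":3.7,"ay":1.8,"az":0,"gripper":0.6},{"x":-24,"y":-29,"z":0,"ax":0,"ay":0,"az":0,"gripper":0.6},{"x":-24,"y":-29,"z":0,"ax":0,"ay":0,"az":0,"gripper":0.6},{"x":-24,"y":-29,"z":0,"ax":0,"ay":0,"az":0,"gripper":0.6}]}}

```text
clock: 21.3
position: [0.0554, 0.4757, 0.2923]
ee_rot: [-0.418, 0.908, 0.013, 0.004]
ft_force: [0.2, 1.1, -0.2]
grip_width: 0.565
grasp_force: 42.7
```

Request:
{"name": "apply_moves", "arguments": {"rows": [{"x":-24,"y":-29,"z":0,"ax":0,"ay":0,"az":0,"gripper":0.6},{"x":-24,"y":-29,"z":0,"ax":0,"ay":0,"az":0,"gripper":0.6},{"x":-24,"y":-29,"z":0,"ax":0,"ay":0,"az":0,"gripper":0.6},{"x":-24,"y":-29,"z":0,"ax":0,"ay":0,"az":0,"gripper":0.6}]}}

```text
clock: 21.63
position: [0.1984, 0.4478, 0.2991]
ee_rot: [-0.417, 0.909, 0.021, 0.013]
ft_force: [0.1, 0.8, -0.8]
grip_width: 0.561
grasp_force: 42.7
```

```bash
python3 orb.py -4.4
```

```text
21.63 [0.1984, 0.4478, 0.2991] [[-0.652, -0.758, 0.006], [-0.757, 0.652, 0.048], [-0.04, 0.027, -0.999]] [0.68, -0.5, -1.47, 1.7, -0.53, 1.47, 1.7] 0.5607179501012542 42.691992446780205 [ 0.1  0.8 -0.8]
shift [ -9.5 -36.4  -0.6] rot [ 0.18 -0.12  4.39] az 66.11023152584292 0.4898050835173418
```

```bash
cat > kin.py <<'E'
import numpy as np
from scipy.spatial.transform import Rotation as R
from scipy.optimize import least_squares
D=[([.1809,-.5979,.2416],[[.957,.29,0],[.29,-.957,.001],[0,-.001,-1]],[1.25441,.33282,-.0647,1.46086,.02161,1.34992,-.08847]),
([.3266,-.2858,.3276],[[1,.005,0],[.005,-1,-.001],[0,.001,-1]],[.94,-.11,-.29,1.77,-.03,1.48,-.92]),
([.3821,.2428,.2028],[[1,.002,-.005],[.002,-1,-.006],[-.005,.006,-1]],[.6,.1,-1.3,1.89,.1,1.23,-2.3]),
([.3467,-.2374,.3],[[-.001,.819,.573],[1,.007,-.008],[-.011,.573,-.819]],[.99,-.46,-.12,2.21,-.59,1.04,1.09]),
([.3741,-.2525,.0898],[[-.001,.822,.569],[1,.006,-.008],[-.01,.569,-.822]],[1.35,-.08,-.54,2.41,-.98,.56,1.6]),
([.3461,-.2503,.2368],[[-.001,1,-.005],[1,.001,-.014],[-.014,-.005,-1]],[1.73,-.13,-1.12,1.91,-.1,1.28,.65]),
([.3693,-.2434,.2349],[[-1,-.007,-.001],[-.007,1,-.008],[.001,-.008,-1]],[1.61,-.05,-1.08,1.88,-.03,1.28,2.12]),
([.4174,-.249,.183],[[-.936,-.003,-.353],[-.002,1,-.004],[.353,-.003,-.936]],[1.13,.5,-1.01,1.62,.46,1.62,1.61]),
([.3828,-.1559,.3175],[[-1,.001,-.001],[.001,1,-.009],[.001,-.009,-1]],[1.59,-.28,-1.07,1.8,-.24,1.47,2.12]),
([.3753,.3324,.3311],[[-.833,.189,.52],[.18,.981,-.068],[-.524,.037,-.851]],[.47,-.5,-1.21,1.87,-.04,1.09,.6]),
([.4171,.3376,.2271],[[-.807,.153,.571],[.156,.987,-.043],[-.57,.054,-.82]],[.7,-.5,-1.47,2.02,-.03,.78,.56]),
([.3972,.3289,.2818],[[-.986,.142,.09],[.152,.982,.115],[-.071,.127,-.989]],[1.14,-.5,-1.47,1.75,-.59,1.35,1.18]),
([-.0638,.5065,.284],[[-.651,-.757,-.057],[-.757,.64,.132],[-.063,.129,-.99]],[.12,-.5,-1.45,1.75,-.6,1.36,1.19]),
([.1984,.4478,.2991],[[-.652,-.758,.006],[-.757,.652,.048],[-.04,.027,-.999]],[.68,-.5,-1.47,1.7,-.53,1.47,1.7])]
LO=np.array([-2.6,-.5,-1.47,.16,-1.27,.06,-2.6]);HI=np.array([2.6,2.12,1.34,2.42,4.41,2.06,2.6])
P0=np.array([.3,.3,.3,.2,0,0,0,0,0.])
def fk(q,p,frames=False):
    h,L1,L2,L3,a1,a2,a3,psi,b=p
    M=np.eye(3);x=np.array([b,0,h]);ax=[];pt=[]
    def add(i,axis):
        nonlocal M
        ax.append(M@axis);pt.append(x.copy());M=M@R.from_rotvec(np.array(axis)*q[i]).as_matrix()
    zm=np.array([0,0,-1.]);y=np.array([0,1.,0])
    add(0,zm); add(1,y); add(2,zm); x=x+M@[a1,0,L1]; add(3,y); x=x+M@[a2,0,0]; add(4,zm); x=x+M@[0,0,L2]; add(5,y); x=x+M@[a3,0,0]; add(6,zm)
    x=x+M@[0,0,L3]; M=M@R.from_euler('z',psi).as_matrix()
    if frames: return x,M,np.array(ax),np.array(pt)
    return x,M
def fit():
    best=None
    for psi in np.arange(0,6.28,.785):
        p0=P0.copy();p0[7]=psi
        f=lambda p:np.concatenate([np.r_[(fk(q,p)[0]-x)*10,(fk(q,p)[1]-np.array(m)).ravel()] for x,m,q in D])
        s=least_squares(f,p0)
        if best is None or s.cost<best.cost: best=s
    return best
if __name__=='__main__':
    s=fit();print(s.cost,s.x.round(4));np.save('p.npy',s.x)
    for x,m,q in D: X,M=fk(q,s.x);print(((X-x)*1000).round(1),np.degrees(np.linalg.norm(R.from_matrix(M.T@np.array(m)).as_rotvec())).round(1))
E
python3 kin.py
```

```text
0.5821951941762514 [ 0.3086  0.4136  0.4923  0.3328 -0.0293  0.0157 -0.0277  1.5707 -0.0204]
[18.7 27.6 10.9] 0.0
[11.2 25.4 -5.5] 0.5
[-32.3  41.1   4.4] 0.3
[17.   8.8 -3.7] 0.2
[-7.  16.3  2.4] 0.3
[11.6 11.5 -3.3] 0.7
[ 8.7 16.7 -0. ] 0.5
[-4.6 55.6 14. ] 0.5
[11.7  3.1 -6.7] 0.7
[-6.2 24.   1. ] 0.5
[-11.9  13.6   0.8] 0.1
[ 1.2  2.  -5.3] 0.2
[-14.1  22.8  -2.8] 0.3
[-4.2 15.5 -6.2] 0.4
```

```bash
python3 - <<'E'
s=open('kin.py').read()
s=s.replace("P0=np.array([.3,.3,.3,.2,0,0,0,0,0.])","P0=np.zeros(16);P0[[2,5,8,11]]=.3,.4,.4,.3")
a=s.index("    h,L1");b=s.index("    M=np.eye(3)");s=s[:a]+s[b:]
s=s.replace("x=np.array([b,0,h])","x=np.array(p[0:3])")
a=s.index("    add(0,zm)");b=s.index("    if frames")
s=s[:a]+"""    add(0,zm); add(1,y); add(2,zm); x=x+M@p[3:6]; add(3,y); add(4,zm); x=x+M@p[6:9]; add(5,y); add(6,zm)
    x=x+M@p[9:12]; x=x+Moff(M,p); M=M@R.from_euler('z',p[15]).as_matrix()
"""+s[b:]
s=s.replace("def fk(","def Moff(M,p): return 0\ndef fk(").replace("p0[7]=psi","p0[15]=psi")
# elbow/wrist extra offsets (after j2 and j6)
s=s.replace("add(1,y); add(2,zm)","add(1,y); x=x+M@np.array([p[12],0,0]); add(2,zm)").replace("add(5,y); add(6,zm)","add(5,y); x=x+M@np.array([p[13],p[14],0]); add(6,zm)").replace("add(3,y); add(4,zm)","add(3,y); add(4,zm)")
open('kin.py','w').write(s)
E
python3 kin.py
```

```text
0.027623882444610635 [-7.00000e-03 -5.60000e-03  2.53900e-01 -1.49000e-02 -2.93000e-02
  4.47900e-01 -2.50000e-03 -5.36932e+01  4.87600e-01 -3.80000e-03
  3.00000e-04  3.32100e-01  1.80000e-03 -2.60000e-03  5.36918e+01
  7.85390e+00]
[4.2 5.9 2.1] 0.0
[-5.4  2.  -4.2] 0.5
[ 0.  -2.2 -0.3] 0.3
[-0.1  8.9 -5.4] 0.2
[ 2.  -0.6  1.7] 0.3
[ 5.  -8.  -0.5] 0.7
[-1.9 -5.6  0.4] 0.5
[ 2.2  3.3 -0.4] 0.5
[ 0.4 -5.2 -0.6] 0.7
[-1.1  4.7  2.2] 0.5
[0.8 1.3 0.5] 0.1
[ 1.7 -6.9  0.5] 0.2
[-5.   3.9  3. ] 0.3
[-2.7 -1.4  1. ] 0.4
```

```bash
cat > sim.py <<'E'
from kin import *
p=np.load('p.npy')
def step(q,x,M,n=6,lam=1e-2,lock=True):
    q=q.copy()
    for _ in range(n):
        X,Mq,ax,pt=fk(q,p,True)
        e=np.r_[x-X,R.from_matrix(M@Mq.T).as_rotvec()]
        if np.linalg.norm(e)<1e-4: break
        J=np.r_[np.cross(ax,X-pt).T,ax.T]
        free=np.ones(7,bool)
        for _ in range(3):
            Jf=J[:,free];d=np.zeros(7);d[free]=Jf.T@np.linalg.solve(Jf@Jf.T+lam**2*np.eye(6),e)
            bad=free&(((q+d>HI)&(d>0))|((q+d<LO)&(d<0)))
            if not lock or not bad.any(): break
            for i in np.nonzero(bad)[0]: q[i]=HI[i] if d[i]>0 else LO[i]
            free&=~bad
        q=np.clip(q+d,LO,HI)
    return q
def run(q,rows,**k):
    X,M=fk(q,p)
    for r in rows:
        x=X+M@np.array(r[:3])/1e3;Mn=M@R.from_rotvec(np.radians(r[3:6])).as_matrix()
        q=step(q,x,Mn,**k);X,M=fk(q,p)
    return q
if __name__=='__main__':
    S=lambda x=0,y=0,z=0,ax=0,ay=0,az=0:(x,y,z,ax,ay,az)
    np.set_printoptions(precision=2,suppress=True)
    for lock in(True,False):
      for lam in (1e-2,.1):
        k=dict(lock=lock,lam=lam)
        print(lock,lam)
        # A w1->w2
        print(run(np.array([.94,-.11,-.29,1.77,-.03,1.48,-.92]),[S(4,-38)]*10+[S(20,-35)]*4,**k),'vs .63 .13 -1.25 1.62 .12 1.49 -2.2')
        q=run(np.array([1.59,-.28,-1.07,1.8,-.24,1.47,2.12]),[S(0,36)]*0+[S(0,39)]*11+[S(-15,36)]*2+[S(-15,36,az=5.4),S(az=5.4)]+[S(ay=-7)]*5,**k)
        print(q,'vs .47 -.5 -1.21 1.87 -.04 1.09 .6')
        print(run(np.array([.12,-.5,-1.45,1.75,-.6,1.36,1.19]),[S(ax=3.7,ay=1.8)]*2+[S(-24,-29)]*7,**k),'vs .68 -.5 -1.47 1.7 -.53 1.47 1.7')
        print(run(np.array([1.39,-.08,-.58,2.42,-.98,.56,1.6]),[S(0,0,-10)]*5+[S(0,12,-17)]*5+[S(ax=7)]*5,**k),'vs 1.73 -.13 -1.12 1.91 -.1 1.28 .65')
E
python3 sim.py
```

```text
True 0.01
[ 0.56  0.2  -1.28  1.58  0.19  1.5  -2.31] vs .63 .13 -1.25 1.62 .12 1.49 -2.2
[ 0.36 -0.5  -1.18  1.93  0.09  1.07  0.49] vs .47 -.5 -1.21 1.87 -.04 1.09 .6
[ 0.67 -0.5  -1.47  1.69 -0.52  1.5   1.68] vs .68 -.5 -1.47 1.7 -.53 1.47 1.7
[ 1.68 -0.14 -1.07  1.93 -0.11  1.29  0.65] vs 1.73 -.13 -1.12 1.91 -.1 1.28 .65
True 0.1
[ 0.53  0.18 -1.24  1.59  0.17  1.5  -2.29] vs .63 .13 -1.25 1.62 .12 1.49 -2.2
[ 0.36 -0.5  -1.18  1.92  0.09  1.07  0.49] vs .47 -.5 -1.21 1.87 -.04 1.09 .6
[ 0.67 -0.5  -1.47  1.69 -0.52  1.5   1.68] vs .68 -.5 -1.47 1.7 -.53 1.47 1.7
[ 1.62 -0.13 -1.03  1.93 -0.1   1.28  0.63] vs 1.73 -.13 -1.12 1.91 -.1 1.28 .65
False 0.01
[ 0.56  0.2  -1.28  1.58  0.19  1.5  -2.31] vs .63 .13 -1.25 1.62 .12 1.49 -2.2
[ 0.8  -0.5  -1.06  1.79 -0.34  1.04  0.83] vs .47 -.5 -1.21 1.87 -.04 1.09 .6
[ 1.02 -0.5  -1.47  1.57 -0.63  1.53  1.69] vs .68 -.5 -1.47 1.7 -.53 1.47 1.7
[ 1.63 -0.13 -1.03  1.93 -0.1   1.28  0.64] vs 1.73 -.13 -1.12 1.91 -.1 1.28 .65
False 0.1
[ 0.53  0.18 -1.24  1.59  0.17  1.5  -2.29] vs .63 .13 -1.25 1.62 .12 1.49 -2.2
[ 0.79 -0.5  -1.06  1.79 -0.34  1.05  0.83] vs .47 -.5 -1.21 1.87 -.04 1.09 .6
[ 0.93 -0.44 -1.47  1.6  -0.54  1.49  1.64] vs .68 -.5 -1.47 1.7 -.53 1.47 1.7
[ 1.63 -0.13 -1.03  1.93 -0.1   1.28  0.64] vs 1.73 -.13 -1.12 1.91 -.1 1.28 .65
```

```bash
nproc
cat > plan.py <<'E'
from sim import *
import random,sys
from multiprocessing import Pool
np.set_printoptions(precision=2,suppress=True)
yaw=np.radians(-10.8);Xd=np.array([np.cos(yaw),np.sin(yaw),0]);Yd=np.array([-Xd[1],Xd[0],0]);Z=np.array([0,0,1.]);Mo=np.array([.540,.396,0])
def pose(x,y,z,adeg):
    a=np.radians(adeg);zt=np.sin(a)*Xd-np.cos(a)*Z
    return Mo+Xd*(x+50)/1e3+Yd*y/1e3+Z*z/1e3,np.c_[np.cross(Yd,zt),Yd,zt]
def err(q,x,M):
    X,m=fk(q,p);return np.linalg.norm(X-x)+.3*np.linalg.norm(R.from_matrix(M@m.T).as_rotvec())
def goals():
    rng=np.random.default_rng(0);G=[]
    x,M=pose(-115,0,60,35)
    for _ in range(150):
        q=rng.uniform(LO,HI);q[0]=rng.uniform(-1.5,1.2);q[4]=rng.uniform(-1,1)
        q=step(q,x,M,n=40)
        if err(q,x,M)<2e-3:
            m=np.min(np.minimum(q-LO,HI-q)); 
            if m>.08: G.append(q)
    return np.array(G)
prims={}
def rows(q,name):
    X,M=fk(q,p);k,s=name[0],(1 if name[1]=='+' else -1)
    th=np.arctan2(X[1],X[0]);r=np.array([np.cos(th),np.sin(th),0]);t=np.array([-r[1],r[0],0])
    W={'o':t*38*s,'r':r*35*s,'u':Z*30*s}.get(k,np.zeros(3))
    rot={'o':Z*s*np.degrees(.038/np.hypot(X[0],X[1]))}.get(k,np.zeros(3))
    sh=M.T@W;ro=M.T@rot
    if k=='t': sh=M.T@(t*38*s)
    if k=='z': ro=np.array([0,0,7*s])
    if k=='y': ro=np.array([0,7*s,0])
    if k=='x': ro=np.array([7*s,0,0])
    return [tuple(np.r_[sh,ro].round(1))]*4
NAMES=[a+b for a in 'oruzyxt' for b in '+-']
def ok(q):
    X,M=fk(q,p)
    return .24<X[2]<.6 and np.hypot(X[0],X[1])>.33 and (X[1]>.3) and M[2,2]<-.3 and X[0]<.6
G=None
def expand(a):
    q,seq=a;out=[]
    for n in NAMES:
        try: q2=run(q,rows(q,n))
        except Exception: continue
        if ok(q2): out.append((q2,seq+[n]))
    return out
if __name__=='__main__':
    G=goals();print(len(G),G[np.argsort(G[:,0])][::max(1,len(G)//8)])
    q0=np.array([.68,-.5,-1.47,1.7,-.53,1.47,1.7]);w=np.array([1,1,1,.6,.5,.4,.25])
    sc=lambda q:np.min(np.linalg.norm((G-q)*w,axis=1))
    beam=[(q0,[])];print(sc(q0))
    with Pool() as P:
        for d in range(10):
            C=[c for l in P.map(expand,beam,chunksize=2) for c in l]
            C.sort(key=lambda c:sc(c[0]));B=[];seen=set()
            for c in C:
                key=tuple((c[0]*6).round())
                if key in seen: continue
                seen.add(key);B.append(c)
                if len(B)>=60:break
            beam=B;print(d,round(sc(B[0][0]),3),B[0][0],B[0][1],flush=True)
E
timeout 500 python3 plan.py
```

```text
4
52 [[-1.93  0.91  1.21  1.89 -0.47  0.6   0.72]
 [-1.77  0.67  0.93  1.9   0.08  0.57  0.29]
 [-1.71  0.62  0.84  1.9   0.23  0.58  0.18]
 [-1.53  0.52  0.6   1.9   0.5   0.63 -0.02]
 [-1.46  0.5   0.51  1.9   0.57  0.66 -0.08]
 [-1.09  0.43  0.06  1.9   0.84  0.77 -0.26]
 [-0.58  0.48 -0.55  1.89  1.1   0.96 -0.4 ]
 [-0.29  0.6  -0.92  1.89  1.27  1.13 -0.46]
 [-0.11  0.77 -1.2   1.89  1.43  1.32 -0.49]]
1.8727705922321372
0 1.401 [-0.18 -0.5  -0.86  2.07 -0.37  0.9   1.52] ['y-']
1 0.951 [ 0.08  0.11 -1.45  1.79  0.41  0.88  0.9 ] ['y-', 'r+']
2 0.538 [-0.46  0.53 -1.15  1.45  0.85  1.08  0.72] ['y-', 'r+', 'r+']
3 0.422 [-0.5   0.28 -0.97  1.86  1.47  0.6  -0.01] ['y-', 'r+', 'r+', 'y-']
4 0.354 [-1.15  0.21  0.12  1.83  1.21  0.4   0.08] ['y-', 'y-', 'o-', 'r+', 'r+']
5 0.239 [-0.47  0.37 -0.83  1.71  1.39  0.95 -0.39] ['y-', 'o-', 'r+', 'r+', 'z+', 'y-']
6 0.235 [-0.48  0.34 -0.69  1.71  1.34  0.9  -0.38] ['y-', 'r+', 'r+', 'z+', 'y-', 'o-', 'o-']
7 0.236 [-0.48  0.39 -0.82  1.69  1.4   0.96 -0.39] ['y-', 'o-', 'r+', 'r+', 'z+', 'y-', 'o+', 'o-']
8 0.222 [-0.45  0.43 -0.77  1.64  1.4   0.95 -0.36] ['y-', 'r+', 'z+', 'r+', 'y-', 't-', 'o-', 't+', 'o-']
9 0.236 [-0.48  0.39 -0.82  1.69  1.4   0.96 -0.39] ['y-', 'o-', 'r+', 'r+', 'z+', 'y-', 'o+', 'o-', 'z+', 'z-']
```

```bash
cat > go.py <<'E'
from plan import *
def lin(q,x,M,n):
    X,m=fk(q,p);out=[]
    rv=R.from_matrix(m.T@M).as_rotvec(degrees=True)
    # constant body-frame rotation, world-straight line
    for i in range(n):
        mi=m@R.from_rotvec(np.radians(rv*i/n)).as_matrix()
        out.append(tuple(np.r_[mi.T@(x-X)*1000/n,rv/n].round(1)))
    return out
E
python3 - <<'E'
from go import *
q=np.array([.68,-.5,-1.47,1.7,-.53,1.47,1.7])
for s in (['y-','r+'],['y-','r+','r+']):
    a=q
    for n in s:
        r=rows(a,n);a=run(a,r);X,M=fk(a,p);print(n,r[0],a,X)
    for n in (14,18):
        x,M=pose(-125,0,150,35);L=lin(a,x,M,n);b=run(a,L);print('hover',b,err(b,x,M))
        x,M=pose(-109.5,0,12,35);c=run(b,lin(b,x,M,10));print('down',c,err(c,x,M))
        x,M=pose(-109.5,0,12,20)
E
```

```text
y- (np.float64(0.0), np.float64(0.0), np.float64(0.0), np.float64(0.0), np.float64(-7.0), np.float64(0.0)) [-0.18 -0.5  -0.86  2.07 -0.37  0.9   1.52] [0.2  0.45 0.3 ]
r+ (np.float64(-28.8), np.float64(10.0), np.float64(17.1), np.float64(0.0), np.float64(0.0), np.float64(0.0)) [ 0.08  0.11 -1.45  1.79  0.41  0.88  0.9 ] [0.25 0.57 0.3 ]
hover [-0.28  0.42 -0.93  1.85  1.07  1.14 -0.3 ] 0.0036476580087654734
down [-0.38  0.65 -0.79  1.9   1.33  1.05 -0.55] 0.0033054436563498793
hover [-0.29  0.42 -0.93  1.85  1.07  1.16 -0.3 ] 0.0038014785786426057
down [-0.38  0.65 -0.79  1.9   1.33  1.06 -0.54] 0.0030835912968239123
y- (np.float64(0.0), np.float64(0.0), np.float64(0.0), np.float64(0.0), np.float64(-7.0), np.float64(0.0)) [-0.18 -0.5  -0.86  2.07 -0.37  0.9   1.52] [0.2  0.45 0.3 ]
r+ (np.float64(-28.8), np.float64(10.0), np.float64(17.1), np.float64(0.0), np.float64(0.0), np.float64(0.0)) [ 0.08  0.11 -1.45  1.79  0.41  0.88  0.9 ] [0.25 0.57 0.3 ]
r+ (np.float64(-28.8), np.float64(10.0), np.float64(17.1), np.float64(0.0), np.float64(0.0), np.float64(0.0)) [-0.46  0.53 -1.15  1.45  0.85  1.08  0.72] [0.31 0.7  0.3 ]
hover [-0.37  0.38 -0.82  1.86  1.02  1.1  -0.28] 0.0038605624468454787
down [-0.45  0.61 -0.69  1.91  1.28  1.   -0.54] 0.0034058473847377343
hover [-0.37  0.38 -0.82  1.85  1.02  1.12 -0.28] 0.0036238114230167672
down [-0.46  0.61 -0.69  1.9   1.28  1.01 -0.53] 0.0030559894816782635
```

Request:
{"name": "apply_moves", "arguments": {"rows": [{"x":0,"y":0,"z":0,"ax":0,"ay":-4,"az":0,"gripper":0.6},{"x":0,"y":0,"z":0,"ax":0,"ay":-4,"az":0,"gripper":0.6},{"x":0,"y":0,"z":0,"ax":0,"ay":-4,"az":0,"gripper":0.6},{"x":0,"y":0,"z":0,"ax":0,"ay":-4,"az":0,"gripper":0.6},{"x":0,"y":0,"z":0,"ax":0,"ay":-4,"az":0,"gripper":0.6}]}}

```text
clock: 22.05
position: [0.1971, 0.4483, 0.2995]
ee_rot: [-0.406, 0.893, 0.093, 0.171]
ft_force: [-0.1, -0.7, -0.6]
grip_width: 0.565
grasp_force: 42.7
```

Request:
{"name": "apply_moves", "arguments": {"rows": [{"x":0,"y":0,"z":0,"ax":0,"ay":-4,"az":0,"gripper":0.6},{"x":0,"y":0,"z":0,"ax":0,"ay":-4,"az":0,"gripper":0.6}]}}

```text
clock: 22.22
position: [0.1966, 0.4482, 0.2994]
ee_rot: [-0.4, 0.88, 0.118, 0.227]
ft_force: [-0.7, -0.5, 0.1]
grip_width: 0.565
grasp_force: 42.7
```

```bash
cat > now.py <<'E'
from go import *
from workcell import get_obs
def now():
    o=get_obs();q=np.array(o['joint_pos']);X,M=fk(q,p);print(o['clock'],o['position'],q.round(2),'model err',((X-o['position'])*1000).round(1));return o,q
E
python3 - <<'E'
from now import *
o,q=now();r=rows(q,'r+');a=run(q,r);print(r[0],a,fk(a,p)[0])
r=[tuple(np.array(r[0])*.66)]*6
for n in (6,):
    a=run(q,r)
    x,M=pose(-125,0,150,35);L=lin(a,x,M,16);b=run(a,L);print('hover',b,err(b,x,M))
L=lin(q,x,M,20);b=run(q,L);print('direct hover',b,err(b,x,M))
E
```

```text
22.2167 [0.2  0.45 0.3 ] [-0.19 -0.5  -0.88  2.07 -0.36  0.91  1.47] model err [-12.9   2.4  -2.4]
(np.float64(-28.7), np.float64(11.1), np.float64(16.7), np.float64(0.0), np.float64(0.0), np.float64(0.0)) [ 0.01  0.13 -1.43  1.79  0.46  0.91  0.83] [0.24 0.58 0.3 ]
hover [-0.28  0.42 -0.93  1.85  1.08  1.16 -0.3 ] 0.006329846600516176
direct hover [ 0.68 -0.5  -1.47  2.05  0.02  0.79  0.51] 0.13188012073622113
```

Predicted as modelled. Next, the radial move out, then on to the hover pose.

Request:
{"name": "apply_moves", "arguments": {"rows": [{"x":-19,"y":7,"z":11,"ax":0,"ay":0,"az":0,"gripper":0.6},{"x":-19,"y":7,"z":11,"ax":0,"ay":0,"az":0,"gripper":0.6},{"x":-19,"y":7,"z":11,"ax":0,"ay":0,"az":0,"gripper":0.6},{"x":-19,"y":7,"z":11,"ax":0,"ay":0,"az":0,"gripper":0.6},{"x":-19,"y":7,"z":11,"ax":0,"ay":0,"az":0,"gripper":0.6}]}}

```text
clock: 22.63
position: [0.2397, 0.5523, 0.2983]
ee_rot: [-0.401, 0.88, 0.117, 0.225]
ft_force: [1.3, -0.6, -6.1]
grip_width: 0.564
grasp_force: 42.7
```

Request:
{"name": "apply_moves", "arguments": {"rows": [{"x":-19,"y":7,"z":11,"ax":0,"ay":0,"az":0,"gripper":0.6},{"x":0,"y":0,"z":0,"ax":0,"ay":0,"az":0,"gripper":0.6}]}}

```text
clock: 22.8
position: [0.2476, 0.5562, 0.2978]
ee_rot: [-0.399, 0.883, 0.116, 0.219]
ft_force: [1.1, -0.6, -1.1]
grip_width: 0.568
grasp_force: 42.7
```

Run:
```python
from now import *
o,q=now()
x,M=pose(-125,0,180,35)
X,m=np.array(o['position']),R.from_quat(o['ee_rot']).as_matrix()
rv=R.from_matrix(m.T@M).as_rotvec(degrees=True);n=15
print('rv',rv,'tot',np.degrees(np.linalg.norm(np.radians(rv))),(x-X))
rows_=[]
for i in range(n):
    mi=m@R.from_rotvec(np.radians(rv*i/n)).as_matrix();rows_.append(tuple(np.r_[mi.T@(x-X)*1000/n,rv/n].round(1)))
a=q
for i,r in enumerate(rows_):
    a=run(a,[r]);print([float(v) for v in r],fk(a,p)[0],a if i%5==4 else '')
print(err(a,x,M))
```

```text
22.8 [0.25 0.56 0.3 ] [ 0.14  0.01 -1.44  1.81  0.25  0.88  1.  ] model err [-3.4  2.8 -0.8]
rv [32.9  -6.66 50.15] tot 60.349909737824916 [ 0.22 -0.15 -0.12]
[1.6, -17.6, 7.5, 2.2, -0.4, 3.3] [0.26 0.55 0.29] 
[0.6, -17.4, 8.1, 2.2, -0.4, 3.3] [0.27 0.54 0.28] 
[-0.3, -17.1, 8.8, 2.2, -0.4, 3.3] [0.29 0.53 0.27] 
[-1.2, -16.7, 9.5, 2.2, -0.4, 3.3] [0.3  0.52 0.27] 
[-2.1, -16.2, 10.1, 2.2, -0.4, 3.3] [0.32 0.51 0.26] [ 0.04  0.11 -1.34  1.87  0.59  0.93  0.51]
[-2.9, -15.7, 10.7, 2.2, -0.4, 3.3] [0.33 0.5  0.25] 
[-3.8, -15.0, 11.3, 2.2, -0.4, 3.3] [0.35 0.49 0.24] 
[-4.5, -14.4, 11.9, 2.2, -0.4, 3.3] [0.36 0.48 0.23] 
[-5.2, -13.6, 12.5, 2.2, -0.4, 3.3] [0.38 0.47 0.23] 
[-5.9, -12.8, 13.1, 2.2, -0.4, 3.3] [0.39 0.46 0.22] [-0.13  0.25 -1.16  1.87  0.86  1.06  0.09]
[-6.5, -11.9, 13.6, 2.2, -0.4, 3.3] [0.4  0.45 0.21] 
[-7.1, -11.0, 14.1, 2.2, -0.4, 3.3] [0.42 0.44 0.2 ] 
[-7.6, -10.0, 14.5, 2.2, -0.4, 3.3] [0.43 0.43 0.2 ] 
[-8.0, -9.0, 15.0, 2.2, -0.4, 3.3] [0.45 0.42 0.19] 
[-8.4, -7.9, 15.3, 2.2, -0.4, 3.3] [0.46 0.41 0.18] [-0.24  0.4  -0.99  1.82  1.02  1.2  -0.23]
0.009146293126928749
```

Request:
{"name": "apply_moves", "arguments": {"rows": [{"x":1.6,"y":-17.5,"z":7.5,"ax":2.2,"ay":-0.4,"az":3.3,"gripper":0.6},{"x":0.6,"y":-17.5,"z":8,"ax":2.2,"ay":-0.4,"az":3.3,"gripper":0.6},{"x":-0.3,"y":-17,"z":9,"ax":2.2,"ay":-0.4,"az":3.3,"gripper":0.6},{"x":-1.2,"y":-17,"z":9.5,"ax":2.2,"ay":-0.4,"az":3.3,"gripper":0.6},{"x":-2,"y":-16,"z":10,"ax":2.2,"ay":-0.4,"az":3.3,"gripper":0.6}]}}

```text
clock: 23.22
position: [0.3153, 0.507, 0.2586]
ee_rot: [-0.246, 0.933, 0.066, 0.254]
ft_force: [0.0, -0.3, -0.2]
grip_width: 0.565
grasp_force: 42.7
```

Request:
{"name": "apply_moves", "arguments": {"rows": [{"x":-3,"y":-15.5,"z":10.5,"ax":2.2,"ay":-0.4,"az":3.3,"gripper":0.6},{"x":-4,"y":-15,"z":11.5,"ax":2.2,"ay":-0.4,"az":3.3,"gripper":0.6},{"x":-4.5,"y":-14.5,"z":12,"ax":2.2,"ay":-0.4,"az":3.3,"gripper":0.6},{"x":-5,"y":-13.5,"z":12.5,"ax":2.2,"ay":-0.4,"az":3.3,"gripper":0.6},{"x":-6,"y":-13,"z":13,"ax":2.2,"ay":-0.4,"az":3.3,"gripper":0.6}]}}

```text
clock: 23.63
position: [0.3885, 0.4586, 0.2205]
ee_rot: [-0.083, 0.956, 0.016, 0.28]
ft_force: [0.1, -0.6, -0.8]
grip_width: 0.563
grasp_force: 42.7
```

Request:
{"name": "apply_moves", "arguments": {"rows": [{"x":-6.5,"y":-12,"z":13.5,"ax":2.2,"ay":-0.4,"az":3.3,"gripper":0.6},{"x":-7,"y":-11,"z":14,"ax":2.2,"ay":-0.4,"az":3.3,"gripper":0.6},{"x":-7.5,"y":-10,"z":14.5,"ax":2.2,"ay":-0.4,"az":3.3,"gripper":0.6},{"x":-8,"y":-9,"z":15,"ax":2.2,"ay":-0.4,"az":3.3,"gripper":0.6},{"x":-8.5,"y":-8,"z":15,"ax":2.2,"ay":-0.4,"az":3.3,"gripper":0.6}]}}

```text
clock: 24.05
position: [0.4617, 0.41, 0.1824]
ee_rot: [0.082, 0.95, -0.034, 0.298]
ft_force: [0.4, -0.1, -0.8]
grip_width: 0.563
grasp_force: 42.7
```

Request:
{"name": "apply_moves", "arguments": {"rows": [{"x":0,"y":0,"z":0,"ax":0,"ay":0,"az":0,"gripper":0.6}]}}

```text
clock: 24.13
position: [0.4635, 0.408, 0.1809]
ee_rot: [0.084, 0.95, -0.035, 0.297]
ft_force: [-0.3, -1.6, -0.5]
grip_width: 0.567
grasp_force: 42.7
```

```bash
python3 g3.py -125 0 100;python3 - <<'E'
from h import *
c=snap('wrist','w10');b=c['color'].astype(int)
r=(b[...,0]-b[...,1]>60);n,l,s,ce=cv2.connectedComponentsWithStats(r.astype(np.uint8))
print([(s[i].tolist()) for i in range(1,n) if s[i,4]>15])
for q in([.607,.385,.004],[.540,.396,0]): print(proj(c,q,True).round())
t=snap('top','t10')
E
```

```text
24.13 [0.4635, 0.408, 0.1809] [[-0.809, 0.181, 0.559], [0.138, 0.983, -0.117], [-0.571, -0.018, -0.821]] [-0.26, 0.39, -0.98, 1.83, 1.01, 1.21, -0.24] 0.5665132921461061 42.65481901355088 [-0.3 -1.6 -0.5]
tcp dock [-127.4   -2.6  180.9]
[-0.6 -0.1  0.9] F [ 0.3 -1.7  0.5]
[44.3  4.  67.7]
[[541, 61, 65, 39, 160], [580, 83, 9, 6, 35], [428, 161, 55, 17, 89], [449, 182, 11, 7, 45], [308, 218, 14, 9, 100], [585, 336, 27, 9, 35]]
[322. 220.]
[321. 168.]
```

Run:
```python
from h import *
c=load('w10');b=c['color'].astype(int);g=b.mean(2).astype(int)
d=b[...,0]-b[...,1]
for v in range(214,232,2): print(v,[int(u) for u in (np.nonzero(d[v,285:355]>35)[0]+285)][::1][:1],[int(u) for u in (np.nonzero(d[v,285:355]>35)[0]+285)][-1:],)
print('gray profiles');
for v in (150,158,166,174,182,190,200): print(v,' '.join(str(x) for x in g[v,270:374:2]))
yaw=np.radians(-10.8);X=np.array([np.cos(yaw),np.sin(yaw),0]);Y=np.array([-X[1],X[0],0]);M=np.array([.540,.396,0])
for dx in(-72,-50,-20,18):
  print(dx,[proj(c,M+X*(dx+50)/1e3+Y*y/1e3+[0,0,z],True).round(1).tolist() for y,z in((41,.0145),(21,.0145),(-21,.0145),(-41,.0145),(15,.008),(-15,.008))])
```

```text
214 [] []
216 [] []
218 [308] [335]
220 [308] [337]
222 [308] [337]
224 [308] [337]
226 [309] [337]
228 [] []
230 [] []
gray profiles
150 173 173 163 154 142 154 179 174 175 172 174 175 174 174 175 174 171 174 173 173 173 173 172 171 171 172 171 172 170 172 171 170 173 171 172 170 170 169 173 172 170 173 169 175 174 176 174 175 173 167 145 142
158 176 177 175 174 182 102 100 93 153 176 174 175 175 172 174 174 174 171 170 172 173 171 170 172 171 172 171 173 175 177 175 172 172 170 173 173 168 171 170 168 170 171 171 169 170 171 169 139 144 147 188 179
166 174 174 175 176 170 173 178 164 102 101 104 182 172 171 170 170 169 170 172 171 173 174 173 171 173 175 173 175 177 173 172 174 176 175 173 171 172 170 168 167 170 169 171 174 140 141 144 185 173 174 169 165
174 171 171 174 171 151 161 160 175 176 178 155 110 111 159 177 174 177 172 172 175 175 171 173 172 175 173 169 172 173 173 171 172 175 172 173 175 174 172 170 172 171 176 147 137 183 171 175 170 158 152 156 155
182 175 174 173 163 132 132 131 134 130 128 132 131 128 128 116 104 109 168 177 172 172 175 173 173 173 173 172 173 173
[... 202 characters left out ...]
 172 172 171 171 171 174 172 172 170 170 175 121 131 131 131 131 125 79 69 64 127 127 105 139
200 171 171 175 177 166 130 129 132 134 130 131 131 128 126 132 101 116 122 175 173 173 173 173 172 172 171 171 173 172 170 172 171 169 172 170 173 124 106 105 82 83 82 84 81 80 82 79 129 127 110 110 108
-72 [[372.1, 161.5], [347.6, 160.7], [295.6, 159.8], [271.0, 159.7], [340.0, 155.3], [303.4, 154.7]]
-50 [[369.2, 180.7], [345.9, 180.0], [296.5, 179.1], [273.1, 179.0], [338.7, 174.6], [303.8, 174.0]]
-20 [[365.5, 204.0], [343.7, 203.5], [297.6, 202.6], [275.8, 202.4], [337.0, 198.1], [304.5, 197.5]]
18 [[361.4, 229.5], [341.3, 229.1], [298.9, 228.3], [278.8, 228.0], [335.2, 223.8], [305.2, 223.3]]
```

```bash
sed -i 's/\[.540,.396,0\]/[.5404,.3981,0]/' g3.py plan.py; python3 g3.py -122 0 60
python3 - <<'E'
from now import *
o,q=now();x,M=pose(-122,0,60,35)
a=run(q,lin(q,x,M,5));print(a,err(a,x,M));x,M=pose(-122,0,12,35);a=run(a,lin(a,x,M,5));print(a,err(a,x,M))
x,M=pose(-90,0,12,35);a=run(a,lin(a,x,M,5));print(a,err(a,x,M))
x,M=pose(-100,0,80,35);b=run(a,lin(a,x,M,5));x,M=pose(-145,0,80,0);b=run(b,lin(b,x,M,7));print('a0',b,err(b,x,M))
x,M=pose(-145,0,14,0);b=run(b,lin(b,x,M,7));print(b,err(b,x,M));x,M=pose(-75,0,14,0);b=run(b,lin(b,x,M,7));print(b,err(b,x,M))
E
```

```text
24.23 [0.4616, 0.4106, 0.1825] [[-0.81, 0.173, 0.561], [0.133, 0.985, -0.111], [-0.572, -0.015, -0.82]] [-0.26, 0.38, -0.99, 1.83, 1.01, 1.21, -0.24] 0.5636945288305171 42.65906131127849 [-0.7  1.  -0.5]
tcp dock [-129.7   -2.5  182.5]
[-0.2 -0.1  1.2] F [ 0.9  0.9 -0.1]
[ 63.6   4.3 104.8]
24.2333 [0.46 0.41 0.18] [-0.26  0.38 -0.99  1.83  1.01  1.21 -0.24] model err [-10.7   5.5  -1.6]
[-0.34  0.57 -0.87  1.89  1.23  1.11 -0.46] 0.002033520670121741
[-0.38  0.66 -0.82  1.9   1.32  1.08 -0.55] 0.0019198971854132957
[-0.35  0.67 -0.8   1.87  1.34  1.06 -0.5 ] 0.0020693405576620353
a0 [-0.03  0.71 -1.07  1.62  0.66  1.22  0.13] 0.0019085221938082235
[-0.07  0.78 -1.01  1.66  0.73  1.12  0.09] 0.002018445419271617
[-0.05  0.85 -0.98  1.53  0.75  1.17  0.2 ] 0.0019263281400723538
```

All the following poses are reachable. Descending.

Request:
{"name": "apply_moves", "arguments": {"rows": [{"x":16,"y":1,"z":26,"ax":0,"ay":0,"az":1.2,"gripper":0.6},{"x":16,"y":1,"z":26,"ax":0,"ay":0,"az":0,"gripper":0.6},{"x":16,"y":1,"z":26,"ax":0,"ay":0,"az":0,"gripper":0.6},{"x":16,"y":1,"z":26,"ax":0,"ay":0,"az":0,"gripper":0.6},{"x":0,"y":0,"z":0,"ax":0,"ay":0,"az":0,"gripper":0.6}]}}

```text
clock: 24.65
position: [0.4684, 0.41, 0.0556]
ee_rot: [0.09, 0.95, -0.033, 0.296]
ft_force: [-0.5, -1.7, -1.4]
grip_width: 0.567
grasp_force: 42.6
```

```bash
python3 g3.py -122 0 20
python3 - <<'E'
from h import *
c=snap('wrist','w11');b=c['color'].astype(int)
d=b[...,0]-b[...,1];m=((d>35)&(b[...,0]>60)).astype(np.uint8);n,l,s,ce=cv2.connectedComponentsWithStats(m)
print([s[i].tolist() for i in range(1,n) if s[i,4]>40])
m=((b[...,2]-b[...,0]>60)).astype(np.uint8);n,l,s,ce=cv2.connectedComponentsWithStats(m);i=1+np.argmax(s[1:,4]);print('blue',s[i])
yaw=np.radians(-10.8);X=np.array([np.cos(yaw),np.sin(yaw),0]);Y=np.array([-X[1],X[0],0]);M=np.array([.5404,.3981,0])
P=lambda x,y,z:proj(c,M+X*(x+50)/1e3+Y*y/1e3+[0,0,z/1e3],True).round(1)
print('buf',P(17.5,15,4),P(17.5,-15,4))
o=get_obs();t=o['position'];
print('plate pred corners',[proj(c,t+X*(12.5+sx*42)/1e3+Y*sy*.025+[0,0,z],True).round(1).tolist() for sx in(-1,1) for sy in(-1,1) for z in(-.0045,)])
g=b.mean(2).astype(int)
for x in(-45,-30): 
  v=int(P(x,0,14.5)[1]);print(x,v,P(x,41,14.5),P(x,21,14.5),P(x,-21,14.5),P(x,-41,14.5));print(' '.join(str(k) for k in g[v,240:400:2]))
# plate edges via blue rows
for v in range(s[i][1],s[i][1]+s[i][3],12):
  u=np.nonzero(l[v]==i)[0];print(v,u[0],u[-1])
E
```

```text
24.65 [0.4684, 0.41, 0.0556] [[-0.808, 0.19, 0.558], [0.151, 0.982, -0.115], [-0.569, -0.009, -0.822]] [-0.36, 0.58, -0.87, 1.9, 1.23, 1.12, -0.49] 0.5672681698626728 42.64218298019841 [-0.5 -1.7 -1.4]
tcp dock [-123.    -1.8   55.6]
[-0.5 -0.3  0.2] F [ 1.  -1.7  1.1]
[19.5  2.1 29.8]
[[619, 199, 21, 24, 146], [602, 224, 15, 33, 110], [451, 307, 83, 28, 322], [488, 347, 15, 10, 112], [601, 393, 30, 11, 62]]
blue [ 249  267  137   92 9828]
buf [337.  336.9] [300.2 336.7]
plate pred corners [[246.9, 292.5], [387.9, 293.3], [272.4, 363.7], [362.8, 364.2]]
-45 317 [380.9 316.6] [350.7 317. ] [286.6 316.6] [256.4 315.9]
70 68 66 74 70 46 34 32 32 30 47 56 52 56 53 52 50 54 48 54 53 49 52 55 53 50 55 53 51 49 50 49 48 51 44 48 50 50 50 51 54 48 48 51 45 49 51 50 47 45 49 46 49 48 48 52 46 45 47 49 47 50 50 49 52 52 49 26 26 18 21 20 65 61 58 64 60 62 48 20
-30 325 [377.7 325.6] [349.1 325.9] [288.2 325.6] [259.5 324.9]
63 64 63 65 28 32 26 28 32 29 24 33 56 52 50 52 53 51 53 50 49 52 49 53 53 48 53 45 51 54 52 53 46 52 46 51 51 48 48 47 51 47 44 50 49 45 50 47 48 47 48 51 48 52 48 47 47 48 49 47 47 44 47 50 50 47 23 22 25 22 28 26 26 46 57 59 62 59 58 63
267 252 279
279 249 384
291 251 382
303 255 378
315 260 373
327 263 370
339 266 365
351 269 360
```

Request:
{"name": "apply_moves", "arguments": {"rows": [{"x":6.5,"y":1,"z":10,"ax":0,"ay":0,"az":0,"gripper":0.6},{"x":6.5,"y":1,"z":10,"ax":0,"ay":0,"az":0,"gripper":0.6},{"x":6.5,"y":0,"z":10,"ax":0,"ay":0,"az":0,"gripper":0.6},{"x":0,"y":0,"z":0,"ax":0,"ay":0,"az":0,"gripper":0.6}]}}

```text
clock: 25.03
position: [0.4724, 0.4126, 0.0227]
ee_rot: [0.092, 0.949, -0.031, 0.299]
ft_force: [-0.1, 0.2, 0.4]
grip_width: 0.564
grasp_force: 42.6
```

Request:
{"name": "apply_moves", "arguments": {"rows": [{"x":1.2,"y":0,"z":1.6,"ax":0,"ay":0,"az":0,"gripper":0.6},{"x":1.2,"y":0,"z":1.6,"ax":0,"ay":0,"az":0,"gripper":0.6},{"x":0,"y":0,"z":0,"ax":0,"ay":0,"az":0,"gripper":0.6}]}}

```text
clock: 25.28
position: [0.4726, 0.4135, 0.0206]
ee_rot: [0.092, 0.949, -0.03, 0.299]
ft_force: [-0.6, 0.0, -0.6]
grip_width: 0.566
grasp_force: 42.7
```

```bash
python3 g3.py -122 0 13
```

```text
25.28 [0.4726, 0.4135, 0.0206] [[-0.804, 0.192, 0.563], [0.156, 0.981, -0.112], [-0.574, -0.002, -0.819]] [-0.4, 0.64, -0.83, 1.9, 1.3, 1.1, -0.56] 0.5659189393000794 42.657930850982666 [-0.6  0.  -0.6]
tcp dock [-119.5    2.4   20.6]
[-0.3  0.  -0.2] F [ 0.8 -0.1  0.1]
[ 6.4 -2.4  4.7]
```

Request:
{"name": "apply_moves", "arguments": {"rows": [{"x":1.5,"y":-1,"z":1.6,"ax":0,"ay":0,"az":0,"gripper":0.6},{"x":1.5,"y":-1,"z":1.6,"ax":0,"ay":0,"az":0,"gripper":0.6},{"x":0,"y":0,"z":0,"ax":0,"ay":0,"az":0,"gripper":0.6}]}}

```text
clock: 25.53
position: [0.4715, 0.4112, 0.0158]
ee_rot: [0.092, 0.949, -0.03, 0.299]
ft_force: [0.4, 0.1, -0.3]
grip_width: 0.566
grasp_force: 42.7
```

Request:
{"name": "apply_moves", "arguments": {"rows": [{"x":0.6,"y":0,"z":0.8,"ax":0,"ay":0,"az":0,"gripper":0.6},{"x":0,"y":0,"z":0,"ax":0,"ay":0,"az":0,"gripper":0.6}]}}

```text
clock: 25.7
position: [0.4716, 0.4115, 0.015]
ee_rot: [0.092, 0.949, -0.03, 0.299]
ft_force: [-0.2, -1.1, -0.1]
grip_width: 0.561
grasp_force: 42.7
```

Request:
{"name": "apply_moves", "arguments": {"rows": [{"x":0.6,"y":0,"z":0.8,"ax":0,"ay":0,"az":0,"gripper":0.6},{"x":0,"y":0,"z":0,"ax":0,"ay":0,"az":0,"gripper":0.6}]}}

```text
clock: 25.87
position: [0.4716, 0.4116, 0.014]
ee_rot: [0.092, 0.949, -0.03, 0.299]
ft_force: [-0.6, 0.1, -0.8]
grip_width: 0.562
grasp_force: 42.7
```

```bash
python3 g3.py -122 0 13
```

```text
25.87 [0.4716, 0.4116, 0.014] [[-0.804, 0.192, 0.562], [0.156, 0.981, -0.112], [-0.574, -0.003, -0.819]] [-0.4, 0.65, -0.83, 1.91, 1.31, 1.1, -0.57] 0.5622260846655386 42.663666838780046 [-0.6  0.1 -0.8]
tcp dock [-120.1    0.3   14. ]
[-0.3  0.  -0.2] F [ 0.9 -0.1  0.3]
[ 2.1 -0.3 -0.2]
```

Request:
{"name": "apply_moves", "arguments": {"rows": [{"x":0.5,"y":0,"z":0.7,"ax":0,"ay":0,"az":0,"gripper":0.6},{"x":0,"y":0,"z":0,"ax":0,"ay":0,"az":0,"gripper":0.6}]}}

```text
clock: 26.03
position: [0.4715, 0.4115, 0.0131]
ee_rot: [0.092, 0.949, -0.03, 0.299]
ft_force: [0.0, -0.2, -0.6]
grip_width: 0.569
grasp_force: 42.7
```

Request:
{"name": "apply_moves", "arguments": {"rows": [{"x":0.4,"y":0,"z":0.5,"ax":0,"ay":0,"az":0,"gripper":0.6},{"x":0,"y":0,"z":0,"ax":0,"ay":0,"az":0,"gripper":0.6}]}}

```text
clock: 26.2
position: [0.4716, 0.4115, 0.0128]
ee_rot: [0.092, 0.949, -0.03, 0.299]
ft_force: [-0.3, 0.4, 1.1]
grip_width: 0.564
grasp_force: 42.9
```

Request:
{"name": "apply_moves", "arguments": {"rows": [{"x":0.3,"y":0,"z":0.4,"ax":0,"ay":0,"az":0,"gripper":0.6},{"x":0,"y":0,"z":0,"ax":0,"ay":0,"az":0,"gripper":0.6}]}}

```text
clock: 26.37
position: [0.4716, 0.4116, 0.0126]
ee_rot: [0.092, 0.949, -0.03, 0.3]
ft_force: [-2.5, -1.7, 5.8]
grip_width: 0.565
grasp_force: 43.4
```

Request:
{"name": "apply_moves", "arguments": {"rows": [{"x":-0.2,"y":0,"z":-0.4,"ax":0,"ay":0,"az":0,"gripper":0.6},{"x":-4.1,"y":0,"z":2.85,"ax":0,"ay":0,"az":0,"gripper":0.6},{"x":-4.1,"y":0,"z":2.85,"ax":0,"ay":0,"az":0,"gripper":0.6},{"x":0,"y":0,"z":0,"ax":0,"ay":0,"az":0,"gripper":0.6}]}}

```text
clock: 26.7
position: [0.4827, 0.4091, 0.0128]
ee_rot: [0.092, 0.949, -0.03, 0.3]
ft_force: [1.3, -0.3, 0.6]
grip_width: 0.561
grasp_force: 42.8
```

```bash
python3 g3.py -92 0 13
```

```text
26.7 [0.4827, 0.4091, 0.0128] [[-0.803, 0.194, 0.563], [0.157, 0.981, -0.113], [-0.574, -0.002, -0.819]] [-0.39, 0.66, -0.82, 1.9, 1.32, 1.09, -0.56] 0.5614349712481653 42.83819654840045 [ 1.3 -0.3  0.6]
tcp dock [-108.7    0.    12.8]
[-0.3  0.1 -0.2] F [-1.5 -0.   0.3]
[-13.8   0.1   9.4]
```

Request:
{"name": "apply_moves", "arguments": {"rows": [{"x":-3.3,"y":0,"z":2.3,"ax":0,"ay":0,"az":0,"gripper":0.6},{"x":-3.3,"y":0,"z":2.3,"ax":0,"ay":0,"az":0,"gripper":0.6},{"x":0,"y":0,"z":0,"ax":0,"ay":0,"az":0,"gripper":0.6}]}}

```text
clock: 26.95
position: [0.4902, 0.4078, 0.0127]
ee_rot: [0.092, 0.949, -0.03, 0.299]
ft_force: [1.2, 1.0, 2.9]
grip_width: 0.564
grasp_force: 42.9
```

Request:
{"name": "apply_moves", "arguments": {"rows": [{"x":-3.3,"y":0,"z":2.3,"ax":0,"ay":0,"az":0,"gripper":0.6},{"x":-3.3,"y":0,"z":2.3,"ax":0,"ay":0,"az":0,"gripper":0.6},{"x":0,"y":0,"z":0,"ax":0,"ay":0,"az":0,"gripper":0.6}]}}

```text
clock: 27.2
position: [0.4981, 0.4062, 0.0128]
ee_rot: [0.092, 0.949, -0.03, 0.299]
ft_force: [0.8, -0.6, 2.4]
grip_width: 0.566
grasp_force: 42.9
```

```bash
python3 g3.py -92 0 13
```

```text
27.2 [0.4981, 0.4062, 0.0128] [[-0.804, 0.193, 0.563], [0.157, 0.981, -0.113], [-0.574, -0.002, -0.819]] [-0.37, 0.66, -0.81, 1.88, 1.33, 1.08, -0.53] 0.5664728187414366 42.89849604014307 [ 0.8 -0.6  2.4]
tcp dock [-93.1   0.1  12.8]
[-0.3  0.  -0.2] F [-2.1 -0.5 -1.4]
[-1.  -0.1  0.4]
```

Request:
{"name": "apply_moves", "arguments": {"rows": [{"x":0,"y":0,"z":0,"ax":0,"ay":0,"az":0,"gripper":0.35},{"x":0,"y":0,"z":0,"ax":0,"ay":0,"az":0,"gripper":0.25},{"x":0,"y":0,"z":0,"ax":0,"ay":0,"az":0,"gripper":0.22},{"x":0,"y":0,"z":0,"ax":0,"ay":0,"az":0,"gripper":0.22}]}}

```text
clock: 27.53
position: [0.4969, 0.4064, 0.0124]
ee_rot: [0.092, 0.949, -0.03, 0.299]
ft_force: [-0.4, 0.2, -0.5]
grip_width: 0.777
grasp_force: 0.0
```

Request:
{"name": "apply_moves", "arguments": {"rows": [{"x":0,"y":0,"z":-8,"ax":0,"ay":0,"az":0,"gripper":0.22},{"x":0,"y":0,"z":-18,"ax":0,"ay":0,"az":0,"gripper":0.22},{"x":0,"y":0,"z":-25,"ax":0,"ay":0,"az":0,"gripper":0.22},{"x":0,"y":0,"z":-25,"ax":0,"ay":0,"az":0,"gripper":0.22},{"x":0,"y":0,"z":-10,"ax":0,"ay":0,"az":0,"gripper":0.22}]}}

```text
clock: 27.95
position: [0.4467, 0.4183, 0.0859]
ee_rot: [0.091, 0.949, -0.029, 0.3]
ft_force: [-0.6, 1.3, 0.0]
grip_width: 0.779
grasp_force: 0.0
```

```bash
python3 g3.py
cat > see.py <<'E'
from h import *
import sys
def see(fn):
    c=snap('wrist',fn);b=c['color'].astype(int)
    X0=np.radians(-10.8);X=np.array([np.cos(X0),np.sin(X0),0]);Y=np.array([-X[1],X[0],0]);M=np.array([.5404,.3981,0])
    m=((b[...,2]-b[...,0]>60)&(b[...,2]>70)).astype(np.uint8);n,l,s,ce=cv2.connectedComponentsWithStats(m)
    D=lambda u,v,z:(lambda d:np.array([d@X*1000-50,d@Y*1000]).round(1))(atz(c,u,v,z,True)-M)
    for i in np.argsort(-s[1:,4])[:2]+1:
        pts=cv2.findNonZero((l==i).astype(np.uint8)).reshape(-1,2)
        W=np.array([D(u,v,.008) for u,v in pts]);r=cv2.minAreaRect(W.astype(np.float32));print('blue',s[i],r,'x',W[:,0].min(),W[:,0].max())
    m=((b[...,0]-b[...,1]>45)&(b[...,2]<90)).astype(np.uint8);n,l,s,ce=cv2.connectedComponentsWithStats(m)
    for i in range(1,n):
        if s[i,4]>30:
            pts=cv2.findNonZero((l==i).astype(np.uint8)).reshape(-1,2);W=np.array([D(u,v,.006) for u,v in pts])
            if abs(W[:,1].mean())<30: print('red',s[i],W.min(0),W.max(0))
if __name__=='__main__': see(sys.argv[1])
E
python3 see.py w12
```

```text
27.95 [0.4467, 0.4183, 0.0859] [[-0.804, 0.19, 0.564], [0.155, 0.982, -0.109], [-0.574, 0.0, -0.819]] [-0.37, 0.52, -0.92, 1.9, 1.18, 1.16, -0.48] 0.7787106098320046 0.0 [-0.6  1.3  0. ]
tcp dock [-145.9    2.3   85.9]
[-0.1  0.1 -0.1] F [ 0.6  1.1 -0.5]
blue [ 272  209   84   78 4949] ((-86.63572692871094, 0.3901348114013672), (49.01615905761719, 89.76350402832031), 88.6881103515625) x -131.8 -42.1
blue [ 565  307   75   67 1653] ((256.9774169921875, 528.189208984375), (512.6888427734375, 161.96429443359375), 46.29598617553711) x 49.0 388.1
red [299 312  32   9 113] [  9.1 -13.4] [26.8 15.1]
```

Request:
{"name": "apply_moves", "arguments": {"rows": [{"x":0,"y":0,"z":0,"ax":0,"ay":7,"az":0,"gripper":0.5},{"x":0,"y":0,"z":0,"ax":0,"ay":7,"az":0,"gripper":0.8},{"x":0,"y":0,"z":0,"ax":0,"ay":7,"az":0,"gripper":1},{"x":0,"y":0,"z":0,"ax":0,"ay":7,"az":0,"gripper":1},{"x":0,"y":0,"z":0,"ax":0,"ay":7,"az":0,"gripper":1}]}}

```text
clock: 28.42
position: [0.4496, 0.416, 0.0837]
ee_rot: [0.097, 0.995, -0.0, -0.002]
ft_force: [0.2, 0.2, 0.1]
grip_width: 0.068
grasp_force: 0.0
```

Request:
{"name": "apply_moves", "arguments": {"rows": [{"x":5,"y":-1,"z":10,"ax":0,"ay":0,"az":0,"gripper":1},{"x":5,"y":0,"z":20,"ax":0,"ay":0,"az":0,"gripper":1},{"x":0,"y":0,"z":20,"ax":0,"ay":0,"az":0,"gripper":1},{"x":0,"y":0,"z":0,"ax":0,"ay":0,"az":0,"gripper":1}]}}

```text
clock: 28.75
position: [0.4376, 0.4145, 0.0285]
ee_rot: [0.097, 0.995, -0.004, -0.002]
ft_force: [0.1, -0.2, 0.1]
grip_width: 0.001
grasp_force: 0.0
```

```bash
sed -i 's/a=np.radians(35)/a=np.radians(0)/' g3.py; python3 g3.py -155 0.5 13.5; python3 see.py w13
```

```text
28.75 [0.4376, 0.4145, 0.0285] [[-0.981, 0.193, -0.004], [0.193, 0.981, -0.007], [0.003, -0.008, -1.0]] [-0.07, 0.75, -1.03, 1.68, 0.71, 1.13, 0.07] 0.0014479466143632565 0.0 [ 0.1 -0.2  0.1]
tcp dock [-154.1   -3.2   28.5]
[-0.4 -0.1 -0.3] F [-0.1 -0.2 -0.1]
[ 0.9  3.8 15. ]
blue [309 392  16  34 350] ((-86.64998626708984, -2.8500008583068848), (8.699997901916504, 26.89999771118164), 90.0) x -100.1 -73.2
blue [368 351   5   9  24] ((-124.8629150390625, 24.339324951171875), (5.606495380401611, 1.8888189792633057), 12.99463176727295) x -127.5 -122.3
```

Request:
{"name": "apply_moves", "arguments": {"rows": [{"x":0,"y":3.7,"z":7,"ax":0,"ay":0,"az":0,"gripper":1},{"x":0,"y":0,"z":7,"ax":0,"ay":0,"az":0,"gripper":1},{"x":0,"y":0,"z":0,"ax":0,"ay":0,"az":0,"gripper":1}]}}

```text
clock: 29.05
position: [0.4393, 0.4206, 0.0183]
ee_rot: [0.097, 0.995, -0.002, -0.0]
ft_force: [0.4, -0.3, -0.6]
grip_width: 0.0
grasp_force: 0.0
```

Request:
{"name": "apply_moves", "arguments": {"rows": [{"x":-5,"y":0,"z":0,"ax":0,"ay":0,"az":0,"gripper":1},{"x":-5,"y":0,"z":0,"ax":0,"ay":0,"az":0,"gripper":1},{"x":-5,"y":0,"z":0,"ax":0,"ay":0,"az":0,"gripper":1},{"x":0,"y":0,"z":0,"ax":0,"ay":0,"az":0,"gripper":1}]}}

```text
clock: 29.38
position: [0.4559, 0.4172, 0.0194]
ee_rot: [0.098, 0.995, -0.001, 0.0]
ft_force: [0.8, -0.9, 0.0]
grip_width: 0.005
grasp_force: 0.0
```

```bash
python3 g3.py -74.5 0.5 13.5; python3 see.py w14
```

```text
29.38 [0.4559, 0.4172, 0.0194] [[-0.981, 0.194, 0.001], [0.194, 0.981, -0.002], [-0.001, -0.002, -1.0]] [-0.08, 0.78, -1.01, 1.65, 0.72, 1.13, 0.09] 0.005103132171316868 0.0 [ 0.8 -0.9  0. ]
tcp dock [-136.5    2.9   19.4]
[-0.1  0.1 -0.4] F [-0.9 -0.8 -0. ]
[-62.  -2.   6.]
blue [259 331  22  29 488] ((-120.14177703857422, -18.860187530517578), (9.333162307739258, 17.826581954956055), 80.07376098632812) x -128.2 -111.8
blue [309 392  16  34 323] ((-77.8499984741211, 3.3500001430511475), (8.100000381469727, 25.5), 90.0) x -90.6 -65.1
```

Request:
{"name": "apply_moves", "arguments": {"rows": [{"x":6,"y":-2,"z":0,"ax":0,"ay":0,"az":0,"gripper":1},{"x":6,"y":0,"z":3,"ax":0,"ay":0,"az":0,"gripper":1},{"x":0,"y":0,"z":2,"ax":0,"ay":0,"az":0,"gripper":1},{"x":0,"y":0,"z":0,"ax":0,"ay":0,"az":0,"gripper":1},{"x":0,"y":0,"z":0,"ax":0,"ay":0,"az":0,"gripper":1}]}}

```text
clock: 29.85
position: [0.4416, 0.418, 0.0139]
ee_rot: [0.096, 0.995, -0.001, -0.0]
ft_force: [0.5, 0.0, 0.1]
grip_width: -0.0
grasp_force: 0.0
```

```bash
python3 g3.py -74.5 0.5 13.5
```

```text
29.85 [0.4416, 0.418, 0.0139] [[-0.981, 0.192, -0.0], [0.192, 0.981, -0.003], [-0.0, -0.003, -1.0]] [-0.09, 0.78, -1.01, 1.68, 0.73, 1.11, 0.06] -0.0004232477413522784 0.0 [0.5 0.  0.1]
tcp dock [-150.8    1.1   13.9]
[-0.2  0.  -0.3] F [-0.5  0.1 -0.1]
[-76.3  -0.2   0.4]
```

Request:
{"name": "apply_moves", "arguments": {"rows": [{"x":-5.5,"y":0,"z":0,"ax":0,"ay":0,"az":0,"gripper":1},{"x":-5.5,"y":0,"z":0,"ax":0,"ay":0,"az":0,"gripper":1},{"x":-5.5,"y":0,"z":0,"ax":0,"ay":0,"az":0,"gripper":1},{"x":-5.5,"y":0,"z":0,"ax":0,"ay":0,"az":0,"gripper":1},{"x":-5.5,"y":0,"z":0,"ax":0,"ay":0,"az":0,"gripper":1}]}}

```text
clock: 30.27
position: [0.4697, 0.4125, 0.014]
ee_rot: [0.097, 0.995, -0.001, -0.0]
ft_force: [-0.3, -0.5, 0.3]
grip_width: 0.003
grasp_force: 0.3
```

Request:
{"name": "apply_moves", "arguments": {"rows": [{"x":-5,"y":0,"z":0,"ax":0,"ay":0,"az":0,"gripper":1},{"x":-5,"y":0,"z":0,"ax":0,"ay":0,"az":0,"gripper":1},{"x":-5,"y":0,"z":0,"ax":0,"ay":0,"az":0,"gripper":1},{"x":0,"y":0,"z":0,"ax":0,"ay":0,"az":0,"gripper":1}]}}

```text
clock: 30.6
position: [0.4849, 0.4094, 0.014]
ee_rot: [0.097, 0.995, -0.001, 0.0]
ft_force: [0.2, 0.1, 0.1]
grip_width: 0.001
grasp_force: 0.0
```

```bash
python3 g3.py -74.5 0.5 13.5; python3 see.py w15
```

```text
30.6 [0.4849, 0.4094, 0.014] [[-0.981, 0.194, 0.0], [0.194, 0.981, -0.003], [-0.001, -0.003, -1.0]] [-0.07, 0.81, -0.99, 1.6, 0.74, 1.14, 0.13] 0.0012972466640192796 0.0 [0.2 0.1 0.1]
tcp dock [-106.6    0.7   14. ]
[-0.1  0.  -0.4] F [-0.2  0.1 -0.1]
[-32.1   0.    0.5]
blue [261 335  19  25 343] ((-92.96426391601562, -19.718183517456055), (7.745771884918213, 14.818191528320312), 80.96051025390625) x -99.7 -86.0
blue [309 392  16  34 339] ((-53.400001525878906, 1.249999761581421), (7.899999618530273, 24.39999771118164), 90.0) x -65.6 -41.2
```

Request:
{"name": "apply_moves", "arguments": {"rows": [{"x":-5,"y":0,"z":0,"ax":0,"ay":0,"az":0,"gripper":1},{"x":-5,"y":0,"z":0,"ax":0,"ay":0,"az":0,"gripper":1},{"x":-5,"y":0,"z":0,"ax":0,"ay":0,"az":0,"gripper":1},{"x":-5,"y":0,"z":0,"ax":0,"ay":0,"az":0,"gripper":1},{"x":0,"y":0,"z":0,"ax":0,"ay":0,"az":0,"gripper":1}]}}

```text
clock: 31.07
position: [0.5047, 0.4054, 0.014]
ee_rot: [0.097, 0.995, -0.001, 0.0]
ft_force: [-0.4, -0.6, -0.5]
grip_width: 0.0
grasp_force: 0.0
```

Request:
{"name": "apply_moves", "arguments": {"rows": [{"x":-2,"y":0,"z":0,"ax":0,"ay":0,"az":0,"gripper":1},{"x":0,"y":0,"z":0,"ax":0,"ay":0,"az":0,"gripper":1}]}}

```text
clock: 31.23
position: [0.5054, 0.4056, 0.014]
ee_rot: [0.097, 0.995, -0.001, -0.0]
ft_force: [-0.4, 0.2, -0.9]
grip_width: 0.003
grasp_force: 0.0
```

Request:
{"name": "apply_moves", "arguments": {"rows": [{"x":-2,"y":0,"z":0,"ax":0,"ay":0,"az":0,"gripper":1},{"x":0,"y":0,"z":0,"ax":0,"ay":0,"az":0,"gripper":1}]}}

```text
clock: 31.4
position: [0.5073, 0.4052, 0.0141]
ee_rot: [0.097, 0.995, -0.001, -0.0]
ft_force: [-0.5, -0.6, -0.5]
grip_width: 0.0
grasp_force: 0.0
```

```bash
python3 g3.py -74.5 0.5 13.5; python3 see.py w16
```

```text
31.4 [0.5073, 0.4052, 0.0141] [[-0.981, 0.192, -0.0], [0.192, 0.981, -0.003], [-0.0, -0.003, -1.0]] [-0.07, 0.84, -0.98, 1.56, 0.74, 1.16, 0.17] 0.0003765465415764654 0.0010715464304666966 [-0.5 -0.6 -0.5]
tcp dock [-83.8   0.8  14.1]
[-0.1  0.  -0.3] F [ 0.3 -0.6  0.5]
[-9.3 -0.3  0.6]
blue [259 334  21  27 408] ((-70.01549530029297, -20.075946807861328), (8.634593963623047, 16.077363967895508), 80.96051025390625) x -77.3 -62.5
blue [309 392  16  34 348] ((-30.549999237060547, 1.4500000476837158), (7.900000095367432, 24.5), 90.0) x -42.8 -18.3
```

Request:
{"name": "apply_moves", "arguments": {"rows": [{"x":-2,"y":0,"z":0,"ax":0,"ay":0,"az":0,"gripper":1},{"x":0,"y":0,"z":0,"ax":0,"ay":0,"az":0,"gripper":1}]}}

```text
clock: 31.62
position: [0.5094, 0.4048, 0.0141]
ee_rot: [0.097, 0.995, -0.001, 0.0]
ft_force: [-0.5, -0.4, -0.2]
grip_width: 0.003
grasp_force: 0.0
```

Request:
{"name": "apply_moves", "arguments": {"rows": [{"x":-1.5,"y":0,"z":0,"ax":0,"ay":0,"az":0,"gripper":1},{"x":0,"y":0,"z":0,"ax":0,"ay":0,"az":0,"gripper":1}]}}

```text
clock: 31.78
position: [0.5108, 0.4045, 0.0141]
ee_rot: [0.097, 0.995, -0.001, -0.0]
ft_force: [-0.2, -0.0, 0.6]
grip_width: 0.0
grasp_force: 0.0
```

Request:
{"name": "apply_moves", "arguments": {"rows": [{"x":-1.5,"y":0,"z":0,"ax":0,"ay":0,"az":0,"gripper":1},{"x":0,"y":0,"z":0,"ax":0,"ay":0,"az":0,"gripper":1},{"x":0,"y":0,"z":0,"ax":0,"ay":0,"az":0,"gripper":1}]}}

```text
clock: 32.03
position: [0.5122, 0.4042, 0.0141]
ee_rot: [0.097, 0.995, -0.001, -0.0]
ft_force: [0.4, 0.1, -0.2]
grip_width: -0.0
grasp_force: 0.0
```

Request:
{"name": "apply_moves", "arguments": {"rows": [{"x":-1.5,"y":0,"z":0,"ax":0,"ay":0,"az":0,"gripper":1},{"x":0,"y":0,"z":0,"ax":0,"ay":0,"az":0,"gripper":1},{"x":0,"y":0,"z":0,"ax":0,"ay":0,"az":0,"gripper":1}]}}

```text
clock: 32.28
position: [0.5132, 0.4041, 0.014]
ee_rot: [0.097, 0.995, -0.001, -0.0]
ft_force: [-2.4, -0.3, -0.4]
grip_width: -0.003
grasp_force: 1.1
```

Request:
{"name": "apply_moves", "arguments": {"rows": [{"x":-1.5,"y":0,"z":0,"ax":0,"ay":0,"az":0,"gripper":1},{"x":0,"y":0,"z":0,"ax":0,"ay":0,"az":0,"gripper":1},{"x":0,"y":0,"z":0,"ax":0,"ay":0,"az":0,"gripper":1}]}}

```text
clock: 32.53
position: [0.5145, 0.404, 0.014]
ee_rot: [0.096, 0.995, -0.001, -0.0]
ft_force: [-4.5, 0.1, 2.1]
grip_width: -0.003
grasp_force: 2.1
```

Request:
{"name": "apply_moves", "arguments": {"rows": [{"x":-1,"y":0,"z":0,"ax":0,"ay":0,"az":0,"gripper":1},{"x":0,"y":0,"z":0,"ax":0,"ay":0,"az":0,"gripper":1},{"x":0,"y":0,"z":0,"ax":0,"ay":0,"az":0,"gripper":1}]}}

```text
clock: 32.78
position: [0.5156, 0.4037, 0.014]
ee_rot: [0.097, 0.995, -0.001, -0.0]
ft_force: [-4.1, 0.7, 1.9]
grip_width: 0.0
grasp_force: 2.6
```

Request:
{"name": "apply_moves", "arguments": {"rows": [{"x":-0.8,"y":0,"z":0,"ax":0,"ay":0,"az":0,"gripper":1},{"x":0,"y":0,"z":0,"ax":0,"ay":0,"az":0,"gripper":1},{"x":0,"y":0,"z":0,"ax":0,"ay":0,"az":0,"gripper":1}]}}

```text
clock: 33.03
position: [0.5162, 0.4036, 0.014]
ee_rot: [0.096, 0.995, -0.001, -0.0]
ft_force: [-6.2, 0.2, 1.3]
grip_width: -0.005
grasp_force: 2.7
```

Request:
{"name": "apply_moves", "arguments": {"rows": [{"x":0.6,"y":0,"z":0,"ax":0,"ay":0,"az":0,"gripper":1},{"x":0.6,"y":0,"z":0,"ax":0,"ay":0,"az":0,"gripper":1},{"x":0.6,"y":0,"z":0,"ax":0,"ay":0,"az":0,"gripper":1},{"x":0.6,"y":0,"z":0,"ax":0,"ay":0,"az":0,"gripper":1},{"x":0.6,"y":0,"z":0,"ax":0,"ay":0,"az":0,"gripper":1}]}}

```text
clock: 33.45
position: [0.5141, 0.4038, 0.0141]
ee_rot: [0.097, 0.995, -0.001, 0.0]
ft_force: [-1.3, 0.1, 0.6]
grip_width: 0.001
grasp_force: 1.0
```

Request:
{"name": "apply_moves", "arguments": {"rows": [{"x":0.6,"y":0,"z":0,"ax":0,"ay":0,"az":0,"gripper":1},{"x":0.6,"y":0,"z":0,"ax":0,"ay":0,"az":0,"gripper":1},{"x":0.6,"y":0,"z":0,"ax":0,"ay":0,"az":0,"gripper":1},{"x":1,"y":0,"z":0,"ax":0,"ay":0,"az":0,"gripper":1},{"x":5,"y":0,"z":0,"ax":0,"ay":0,"az":0,"gripper":1}]}}

```text
clock: 33.87
position: [0.5072, 0.405, 0.0141]
ee_rot: [0.097, 0.995, -0.001, 0.0]
ft_force: [-0.1, -0.5, -0.1]
grip_width: -0.001
grasp_force: 0.0
```

Request:
{"name": "apply_moves", "arguments": {"rows": [{"x":12,"y":0,"z":0,"ax":0,"ay":0,"az":0,"gripper":1},{"x":15,"y":0,"z":-15,"ax":0,"ay":0,"az":0,"gripper":1},{"x":10,"y":0,"z":-30,"ax":0,"ay":0,"az":0,"gripper":1},{"x":10,"y":0,"z":-35,"ax":0,"ay":0,"az":0,"gripper":1},{"x":0,"y":0,"z":0,"ax":0,"ay":0,"az":0,"gripper":1}]}}

```text
clock: 34.28
position: [0.458, 0.4187, 0.1005]
ee_rot: [0.095, 0.995, 0.002, 0.002]
ft_force: [0.2, 1.7, 0.9]
grip_width: -0.001
grasp_force: 0.0
```

```bash
python3 g3.py; python3 see.py w17
```

```text
34.28 [0.458, 0.4187, 0.1005] [[-0.982, 0.189, 0.004], [0.189, 0.982, 0.003], [-0.004, 0.004, -1.0]] [-0.04, 0.7, -1.08, 1.6, 0.64, 1.24, 0.14] -0.00130189670580556 0.0 [0.2 1.7 0.9]
tcp dock [-134.8    4.8  100.5]
[ 0.2  0.2 -0.1] F [ 0.2  1.7 -0.9]
blue [608 429  32  51 342] ((224.77438354492188, 479.95849609375), (169.32015991210938, 64.03572082519531), 36.7886848449707) x 137.8 284.5
blue [310 392  14  25 210] ((0.09999942779541016, 5.949999809265137), (10.899999618530273, 28.400001525878906), 90.0) x -14.1 14.3
red [309 418  15   5  59] [18.9 -0.5] [24.1 11.5]
```

Request:
{"name": "apply_moves", "arguments": {"rows": [{"x":8,"y":0,"z":-30,"ax":0,"ay":0,"az":0,"gripper":1},{"x":8,"y":0,"z":-30,"ax":0,"ay":0,"az":0,"gripper":1},{"x":0,"y":0,"z":-30,"ax":0,"ay":0,"az":0,"gripper":0.5},{"x":0,"y":0,"z":-20,"ax":0,"ay":0,"az":0,"gripper":0},{"x":0,"y":0,"z":0,"ax":0,"ay":0,"az":0,"gripper":0}]}}

```text
clock: 34.75
position: [0.4445, 0.4197, 0.2078]
ee_rot: [0.097, 0.995, 0.001, 0.002]
ft_force: [0.2, 0.6, 0.9]
grip_width: 0.42
grasp_force: 0.0
```

Request:
{"name": "apply_moves", "arguments": {"rows": [{"x":0,"y":0,"z":0,"ax":0,"ay":0,"az":0,"gripper":0},{"x":0,"y":0,"z":0,"ax":0,"ay":0,"az":0,"gripper":0},{"x":0,"y":0,"z":0,"ax":0,"ay":0,"az":0,"gripper":0}]}}

```text
clock: 35.0
position: [0.4441, 0.4174, 0.2024]
ee_rot: [0.097, 0.995, -0.002, -0.001]
ft_force: [0.1, 0.3, 0.0]
grip_width: 0.845
grasp_force: 0.0
```

```bash
sed -i 's/>60)&(b\[...,2\]>70)/>35)/' see.py; python3 see.py w18
python3 - <<'E'
from h import *
a=load('top0')['color'].astype(int);t=snap('top','t18')['color'].astype(int)
# plate in top view
b=t; m=((b[...,2]-b[...,0]>40)).astype(np.uint8);m[:,:230]=0;m[:190]=0;m[300:]=0;m[:,300:]=0
n,l,s,ce=cv2.connectedComponentsWithStats(m);c=load('t18')
yaw=np.radians(-10.8);X=np.array([np.cos(yaw),np.sin(yaw)]);Y=np.array([-X[1],X[0]]);M=np.array([.5404,.3981])
for i in range(1,n):
    if s[i,4]>10:
        d=atz(c,*ce[i],.008)[:2]-M;print('top blue',s[i],d@X*1000-50,d@Y*1000)
# changes at bystanders: bottle, roll, cap, marker, white
for nm,u,v,r in(('bottle',212,225,22),('roll',177,255,20),('cap',357,285,8),('marker',395,286,22),('white',313,282,8)):
    print(nm,np.abs(a[v-r:v+r,u-r:u+r]-t[v-r:v+r,u-r:u+r]).mean().round(1))
E
```

```text
blue [ 565  348   75   96 4790] ((169.3281707763672, 472.7877502441406), (281.27459716796875, 155.98605346679688), 33.08004379272461) x 54.7 257.0
blue [ 291  289   51   71 2909] ((-27.630985260009766, -0.1430683135986328), (49.47830581665039, 85.77201080322266), 89.83995056152344) x -70.5 15.3
red [304 360  27   5 125] [ 18.  -13.7] [23.7 14.9]
bottle 32.4
roll 14.4
cap 43.3
marker 26.2
white 36.6
```

```bash
python3 -c "
from workcell import *; print(hand_in())"
```

```text
the job is handed in; nothing more can be done
None
```

I handed the job in at about 35 s: the blue plate lies flat and in line in the dock, touching the eased-off buffer, which I had pressed in roughly 3–4 mm. I couldn't confirm from the last top picture that the white plate and loose items hadn't moved, and `hand_in()` returned no verdict.

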